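# Steady the drop hook, hang the geode slices, crate the broken ones

### The arm

A 6-joint arm with a two-finger parallel gripper is mounted at the origin on the work surface. World frame = base frame: x ahead of the robot, y to its left, z up, the work surface at z = 0. Lengths are in m, angles in rad, forces in N, time in s.
With the tool pointing down it reaches from about 0.275 to 0.75 m from the base axis. Payload 10.2 kg.
Tool frame: the origin (TCP) lies midway between the tips of the shut fingers; the grasp point (between the pads) lies 19 mm behind it; z points along the fingers, y is the line along which they close (so a half turn about z gives the same grasp; the last joint's range is limited). The gripper opens to 88 mm and grips with 3 to 60 N. Pads are 18 mm wide; open, the fingers measure 123 mm over their backs; the gripper's body (75 mm by 187 mm) begins 45 mm behind the grasp point.
Start: joints at [-1.499, 0.313, 1.498, -0, 1.331, -0.223], TCP at [0.153, -0.502, 0.239] pointing down, gripper open.
Joint ranges: [-2.94, 2.94], [-0.97, 2.17], [0.19, 2.56], [-1.23, 4.37], [0.02, 3.11], [-2.88, 2.88]. Speed limits (rad/s): [2.39, 2.39, 3.01, 3.14, 3.14, 3.14].

### API

Orientations are given as a unit quaternion [x, y, z, w].
In Python, from bench import * gives the robot as it stands. The module is installed in compiled form; this text tells all that it offers.
- The arm moves only by the tool play_rows, never from a script. Its argument "targets" is a list of rows, each a list of 7 numbers: the shift along the world's x, y, z normalised to -1 to 1, where 1 is 0.025 m, then the turn, a rotation vector about the world's x, y, z normalised to -1 to 1, where 1 is 0.12 rad, then the closure, from -1 (fully open) to 1 (shut). A call has 1 to 5 rows; each row shifts and turns the commanded pose from where the row before left it; what a row does not reach is not made up. A row lasts 1/8 s, in which the tool goes at most 62.5 mm and 10.7 degrees, less where a joint would pass 70% of its speed; a pose out of reach is approached as far as the arm can. A call with a number of a shift or a turn outside -1 to 1 is refused whole. A call with a gripper value outside its range is refused whole. The fingers move at their own pace and stop on an object; "newtons" is the grip in N (left out, the last holds). Time passes only in rows, so rows that do not move let the fingers close. It gives the time, the measured TCP pose, the force, the opening and the grip force at its end, in the units of the state.
- get_obs(): the state, without advancing time (a new reading comes with each control period).
- grab_frame(name): name is "scene" or "side" or "wrist"; returns a dict with "color" (420x560x3 uint8, red, green, blue), "mtx" (3x3 intrinsics, pixels), "position" and "attitude" of the camera in the world. Camera axes: x right, y down, z forward; pixel columns grow to the right and rows downward; lengths in m; the calibration is good to about 2 mm. A picture is of the moment at which its call begins. There is no depth.
- hand_in(): hands the job in; it is judged then, once.
The state is a dict: "t": time; "q": joint angles; "dq": joint speeds; "joint_efforts": joint torques, N m; "tool_pos": TCP position; "tool_rot": TCP orientation; "wrist_force": force on the tool from outside, world axes, zero at the start; "torque": the same for the moment, N m; "width": finger opening in m; "grasp_force": force on a finger pad.
Only numpy, scipy, OpenCV 4.12 (cv2) and the standard library are available. Lean on these libraries where they do the work, as an engineer would, in place of code of your own. Each camera call takes 0.05 s, during which the arm holds its last target. There are 200 camera calls.

### The job

The drop hook is swinging: steady it with a touch and let it hang free and still before anything is hung on it. Then hang every whole stone slice from the rack on the hook's bar through its hole, and drop every broken C-shaped piece on the bench into the wooden reject crate (before or after, as you like). Leave the hook with its load hanging still, and leave the other things on the bench where they are.

Things in the scene. Friction and masses are not known exactly. Their poses are not given: they have to be found in the camera images.
- hook (a joint): swing of the freely pivoted steel drop hook about its pin, rad; 0 hangs plumb, positive swings towards the hanger's own +y; it starts swinging by up to 0.4 rad with a period of about 1 s and hardly dies down by itself
- hanger: fixed white post stand carrying the hook; origin on the bench (z 0) straight below the middle of the hook's level bar when the hook hangs plumb; the bar lies along the hanger's x, its free end towards -x (the robot). The 40 mm square post stands at x +270, y +80 mm on a foot 30 mm high, 480 mm tall. Nothing is above the bar
- pin (a point): pin on the stand about which the hook swings, fixed, 440 mm above the bench and 185 mm to +x of the hanger's origin; the hook (one bent 10 mm rod, 0.35 kg) turns only about the hanger's x axis. From the pin the rod drops 110 mm, then slants 130 mm down and 130 mm towards -x, then runs on level as the bar
- bar_mid (a point): middle of the hook's level bar, on its axis (200 mm above the bench when plumb), moving with the hook; x points along the bar from its free end to its root, z up. The bar is 10 mm thick and runs from x -65 mm (free end, turned up, its top 21 mm above the bar's axis) to x +55 mm (root, where the rod slants up and away)
- rack: fixed wooden drying rack 100 (x) x 120 (y) x 40 mm high, origin at the middle of its underside; two slots 14.6 mm wide along its y at x +30 and -30 mm, slot floor 10 mm above the bench
- crate: fixed open wooden reject crate 220 x 220 mm, 65 mm high, walls and floor 8 mm; origin at the middle of its underside
- slice1_c (a point): whole geode slice: a closed eight-sided stone ring 130 mm across flats, 12 mm thick (bands up to 13), with an open hole 55 mm across flats (ring 37.5 mm wide all round), about 0.25 kg, standing on edge in a rack slot, flat side up; point: centre of the hole, 65 mm above its lower edge; x is square to its faces, z up. It may be absent
- slice2_c (a point): whole geode slice: a closed eight-sided stone ring 130 mm across flats, 12 mm thick (bands up to 13), with an open hole 55 mm across flats (ring 37.5 mm wide all round), about 0.25 kg, standing on edge in a rack slot, flat side up; point: centre of the hole, 65 mm above its lower edge; x is square to its faces, z up. It may be absent
- piece1_c (a point): broken piece of such a slice: three neighbouring sides of the ring, a C-shaped arc about 125 x 66 mm, lying flat, 12 mm thick, about 0.12 kg; the point is the middle of the centre side, 6 mm above the bench; this side is 37.5 mm wide along x (its straight outer edge faces +x, the hollow of the C -x) and its ends run along y. It may be absent
- piece2_c (a point): broken piece of such a slice: three neighbouring sides of the ring, a C-shaped arc about 125 x 66 mm, lying flat, 12 mm thick, about 0.12 kg; the point is the middle of the centre side, 6 mm above the bench; this side is 37.5 mm wide along x (its straight outer edge faces +x, the hollow of the C -x) and its ends run along y. It may be absent
- piece3_c (a point): broken piece of such a slice: three neighbouring sides of the ring, a C-shaped arc about 125 x 66 mm, lying flat, 12 mm thick, about 0.12 kg; the point is the middle of the centre side, 6 mm above the bench; this side is 37.5 mm wide along x (its straight outer edge faces +x, the hollow of the C -x) and its ends run along y. It may be absent
- geode_a: bystander: upright cut geode stone 130 mm high
- geode_b: bystander: upright cut geode stone 110 mm high
- tin: bystander: tin 80 mm across, 100 mm high
- bottle: bystander: white bottle 64 mm across, 190 mm high
- hammer: bystander: hammer lying on the bench
- brush: bystander: brush lying on the bench
- mug: bystander: mug 80 mm across, 90 mm high

How it is judged:
On the way, in this order (a step that is already met when the one before it is completed fails the run):
1. the hook hangs free, plumb and still (within 0.08 rad, under 0.3 rad/s, touched by nothing) for 1 s (value of joint hook between -0.08 and 0.08 rad and velocity of joint hook between -0.3 and 0.3 rad/s and contact force between hook and anything else below 0.05 N), for 1 s.
2. every whole slice that is there hangs on the hook's bar (x of slice1_c in the frame of bar_mid between -0.062 and 0.055 m and y of slice1_c in the frame of bar_mid between -0.026 and 0.026 m and z of slice1_c in the frame of bar_mid between -0.036 and -0.012 m and contact force between each of slice1, slice2 and hook above 0.5 N and x of slice2_c in the frame of bar_mid between -0.062 and 0.055 m and y of slice2_c in the frame of bar_mid between -0.026 and 0.026 m and z of slice2_c in the frame of bar_mid between -0.036 and -0.012 m), for 0.2 s.
At the end, for the whole second after the job is handed in: Every slice present hangs with the bar through its hole (hole centre 12 to 36 mm below the bar's axis, within 26 mm sideways, on the level bar); every piece present lies in the crate, its centre below the rim, at rest; the hook is within 0.08 rad of plumb and turns slower than 0.3 rad/s (all of step 2 and value of joint hook between -0.08 and 0.08 rad and velocity of joint hook between -0.3 and 0.3 rad/s and x of piece1_c in the frame of crate between -0.11 and 0.11 m and y of piece1_c in the frame of crate between -0.11 and 0.11 m and z of each of piece1_c, piece2_c, piece3_c in the frame of crate below 0.065 m and linear speed of each of piece1, piece2, piece3 below 0.05 m/s and x of piece2_c in the frame of crate between -0.11 and 0.11 m and y of piece2_c in the frame of crate between -0.11 and 0.11 m and x of piece3_c in the frame of crate between -0.11 and 0.11 m and y of piece3_c in the frame of crate between -0.11 and 0.11 m); the robot touches nothing.
It fails at once if a bystander (stone, tin, bottle, hammer, brush, mug) is moved by more than 50 mm (distance of any of geode_a, geode_b, tin, bottle, hammer, brush, mug from where it was at the start of the episode above 0.05 m).
Of slice1, slice2 only 1 to 2 are there at a start; the rules pass over those that are not, and their reading is None.
Of piece1, piece2, piece3 only 2 to 3 are there at a start; the rules pass over those that are not, and their reading is None.
At some moment in a run one of piece1, piece2, piece3 may be knocked a few centimetres aside while the robot is not near it.
It also fails if it takes over 210 s, if anything falls off the work surface, if the arm or the gripper's body presses on something with over 40 N, if the wrist force passes 120 N, or if a joint passes its speed limit or range.

## Working session

There is one attempt and no reset: what is moved stays moved. The work goes in short steps, Python scripts to look and compute and a tool call to move; the robot and the scene stay as the last step left them, time stands still between calls to the robot, and variables do not carry over. Pictures are saved under pics/ and viewed, at most 14 in all, crops included, and the job is handed in when it is done.

Besides the shell and the picture viewer there is one more tool, called after "Request:" by a JSON object that holds its "op" and its "data", one argument or row to a line. play_rows: Moves the arm, as the interface text tells. Its arguments: {"type":"object","properties":{"targets":{"type":"array","items":{"type":"array","items":{"type":"number"}}},"newtons":{"type":"number"}},"required":["targets"]}

```bash
mkdir -p pics; cat > h.py <<'E'
from bench import *
import numpy as np, cv2
from scipy.spatial.transform import Rotation as R
def att(f):
    a=np.array(f["attitude"],float)
    return a if a.shape==(3,3) else R.from_quat(a).as_matrix()
def save(f,n,crop=None,k=1):
    im=f["color"][:,:,::-1]
    if crop: u0,v0,u1,v1=crop; im=im[v0:v1,u0:u1]
    im=cv2.resize(im,None,fx=k,fy=k,interpolation=cv2.INTER_CUBIC); cv2.imwrite("pics/"+n+".png",im)
def ray(f,u,v):
    d=att(f)@np.linalg.solve(np.array(f["mtx"]),[u,v,1.]); return np.array(f["position"]),d/np.linalg.norm(d)
def onz(f,u,v,z):
    p,d=ray(f,u,v); return (p+d*(z-p[2])/d[2]).round(4)
def proj(f,P):
    c=np.array(f["mtx"])@(att(f).T@(np.array(P)-np.array(f["position"]))); return (c[:2]/c[2]).round(1)
E
python3 - <<'E'
from h import *
import pickle
for n in ["scene","side"]:
    f=grab_frame(n); pickle.dump(f,open(n+".pkl","wb")); save(f,n+"0",k=1.42); print(n,f["position"],f["attitude"],f["mtx"])
print(get_obs())
E
```

```text
scene [ 1.52440161 -0.75309283  1.03871836] [ 0.79215103  0.36837347 -0.20197877 -0.44272148] [[455.74971353   0.         276.61476016]
 [  0.         455.74971353 205.88540149]
 [  0.           0.           1.        ]]
side [ 0.16636716 -1.3550441   1.32106583] [ 0.87951188 -0.1301991   0.06110305 -0.4536226 ] [[521.46587285   0.         275.90342997]
 [  0.         521.46587285 206.57161751]
 [  0.           0.           1.        ]]
{'t': 0.1, 'q': array([-1.49940420e+00,  3.13357243e-01,  1.49830515e+00,  7.14451258e-06,
        1.33097837e+00, -2.23407549e-01]), 'dq': array([ 3.88240359e-05, -1.11563172e-03, -5.26333593e-04, -5.19403098e-04,
       -3.73614583e-04, -2.38171103e-04]), 'joint_efforts': array([ 2.97061502e-03, -4.02811718e+01, -2.52641952e+01,  6.95809093e-02,
        3.42461444e-02, -5.43026147e-05]), 'tool_pos': array([ 0.15250968, -0.50215501,  0.23825819]), 'tool_rot': array([ 9.89156287e-01,  1.46865806e-01,  4.32534323e-05, -5.22278410e-04]), 'wrist_force': array([0.48177562, 0.24402244, 0.27472488]), 'torque': array([-0.01389943, -0.01690752, -0.00865191]), 'grasp_force': 0.0, 'width': 0.08807575198829062}
```

View pics/scene0.png

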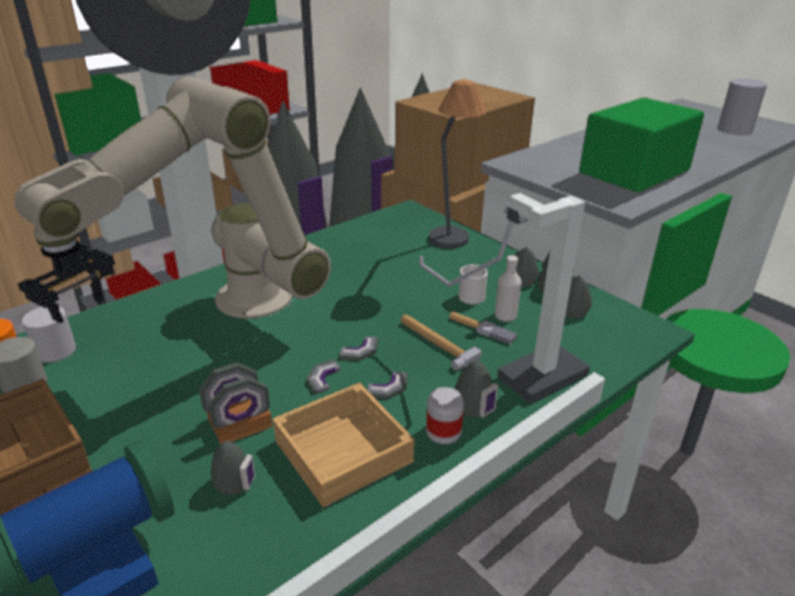

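View pics/side0.png

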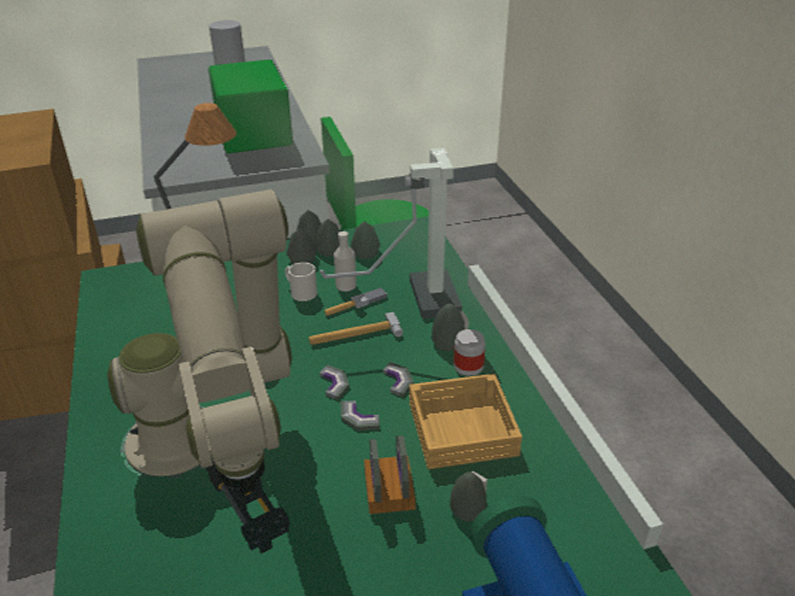

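The scene has two slices in the rack, three C pieces between the rack and the hammer, and the crate at the right. The hook points towards the robot, near the mug and bottle.

```bash
python3 - <<'E'
from h import *
import pickle
f=pickle.load(open("side.pkl","rb")); save(f,"side_c",(215,245,375,365),5)
f=pickle.load(open("side.pkl","rb")); save(f,"side_h",(200,100,340,220),5)
f=pickle.load(open("scene.pkl","rb")); save(f,"scene_c",(135,125,435,350),2.66)
E
```

```text
(no output)
```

View pics/side_c.png

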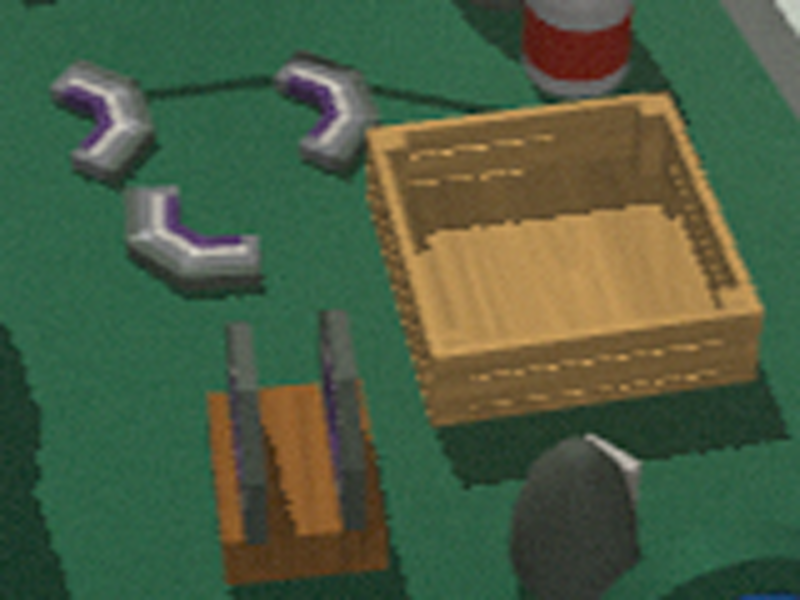

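View pics/side_h.png

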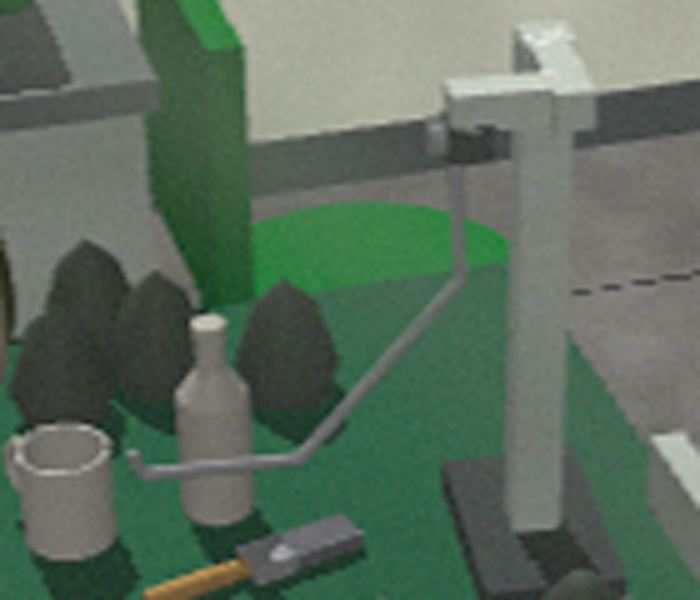

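View pics/scene_c.png

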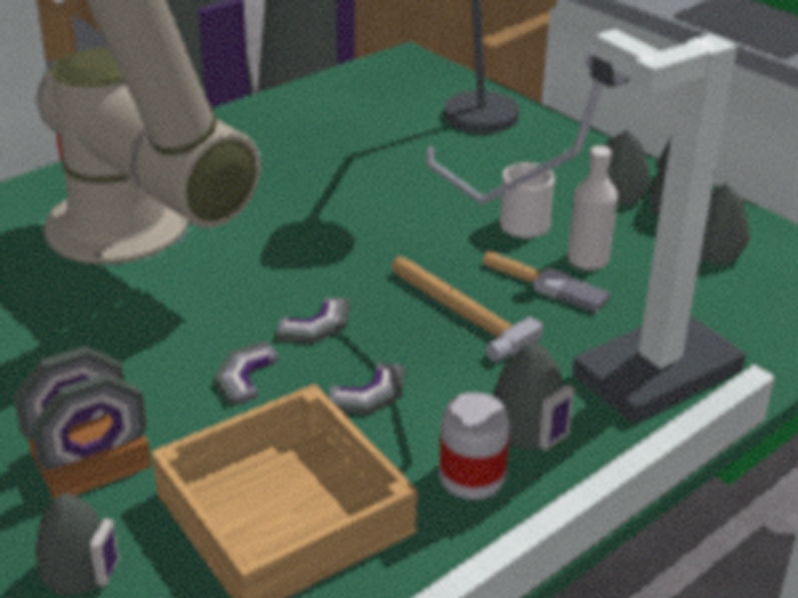

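```bash
cat >> h.py <<'E'
import pickle
from scipy.optimize import minimize
def octpts(r): 
    a=np.deg2rad(22.5+45*np.arange(8)); return r/np.cos(np.pi/8)*np.c_[np.cos(a),np.sin(a)]
O,I=octpts(.065),octpts(.0275)
def cquads():
    q=[]
    for k in (-2,-1,0):   # sides centred at -45,0,45 deg
        i,j=(k)%8,(k+1)%8
        q.append(np.array([O[i],O[j],I[j],I[i]])-[.04625,0])
    return q
def quadmask(f,pose,h=.012,z0=0):
    m=np.zeros(f["color"].shape[:2],np.uint8); c,s=np.cos(pose[2]),np.sin(pose[2])
    for q in cquads():
        xy=q@np.array([[c,s],[-s,c]])+pose[:2]
        P=[proj(f,[*p,z]) for p in xy for z in (z0,z0+h)]
        cv2.fillConvexPoly(m,cv2.convexHull((np.array(P,np.float32)*16).astype(np.int32)),1,shift=4)
    return m
def fitpiece(fs,masks,p0):
    def cost(p):
        c=0
        for f,M in zip(fs,masks):
            m=quadmask(f,p); c-=(m&M).sum()/max((m|M).sum(),1)
        return c
    best=None
    for y in np.arange(0,2*np.pi,np.pi/6):
        r=minimize(cost,[*p0,y],method="Nelder-Mead",options=dict(initial_simplex=[[p0[0],p0[1],y],[p0[0]+.02,p0[1],y],[p0[0],p0[1]+.02,y],[p0[0],p0[1],y+.4]],xatol=2e-4,fatol=1e-4))
        if best is None or r.fun<best.fun: best=r
    return best
def piecemask(f,xy,rad=.085):
    im=f["color"].astype(int); hsv=cv2.cvtColor(f["color"],cv2.COLOR_RGB2HSV)
    nong=((im[:,:,1]-im[:,:,0])<12).astype(np.uint8)
    n,l=cv2.connectedComponents(nong); u,v=proj(f,[*xy,.006]); 
    w=l[int(v)-8:int(v)+9,int(u)-8:int(u)+9]; ids=w[w>0]
    return (l==np.bincount(ids).argmax()).astype(np.uint8)
E
cat > m.py <<'E'
from h import *
S=pickle.load(open("side.pkl","rb")); C=pickle.load(open("scene.pkl","rb"))
sc=lambda u,v:(215+u/5,245+v/5)
sh=lambda u,v:(200+u/5,100+v/5)
cc=lambda u,v:(135+u/2.66,125+v/2.66)
def tri(a,b):
    p,d=ray(S,*a); q,e=ray(C,*b); s=np.linalg.lstsq(np.c_[d,-e],q-p,rcond=None)[0]
    A,B=p+d*s[0],q+e*s[1]; return ((A+B)/2).round(3),np.linalg.norm(A-B).round(4)
for n,(u,v) in dict(A=(120,110),B=(340,105),Cc=(185,240)).items():
    p=onz(S,*sc(u,v),.012); ms=[piecemask(f,p) for f in (S,C)]
    r=fitpiece([S,C],ms,p[:2]); print(n,p,[m.sum() for m in ms],r.x.round(4),np.round(r.fun,3))
print("rack",[onz(S,*sc(*c),.04)[:2] for c in [(207,395),(358,382),(388,530),(225,543)]])
print("crate",[onz(S,*sc(*c),.065)[:2] for c in [(370,130),(670,95),(760,308),(430,355)]])
print("pin",tri(sh(440,135),cc(603,68)),"tip",tri(sh(132,455),cc(430,152)),"barstart",tri(sh(147,475),cc(485,200)),"root",tri(sh(298,457),cc(578,150)),"bend",tri(sh(462,275),cc(583,145)))
print("postbase",onz(S,*sh(510,530),.03),onz(S,*sh(563,530),.03),onz(C,*cc(640,358),.03),onz(C,*cc(680,366),.03))
print("posttop",tri(sh(515,25),cc(652,58)))
print("foot S",[onz(S,*sh(*c),.03) for c in [(443,465),(572,455),(490,590)]],"C",[onz(C,*cc(*c),.03) for c in [(577,360),(632,403),(745,352)]])
print("sliceTop",[onz(S,*sc(*c),.14) for c in [(229,323),(250,323),(322,312),(343,312)]])
E
python3 m.py
```

```text
Traceback (most recent call last):
  File "m.py", line 10, in <module>
    p=onz(S,*sc(u,v),.012); ms=[piecemask(f,p) for f in (S,C)]
                                ~~~~~~~~~^^^^^
  File "h.py", line 49, in piecemask
    n,l=cv2.connectedComponents(nong); u,v=proj(f,[*xy,.006]);
                                           ~~~~^^^^^^^^^^^^^^
  File "h.py", line 16, in proj
    c=np.array(f["mtx"])@(att(f).T@(np.array(P)-np.array(f["position"]))); return (c[:2]/c[2]).round(1)
                                    ~~~~~~~~~~~^~~~~~~~~~~~~~~~~~~~~~~~
ValueError: operands could not be broadcast together with shapes (4,) (3,)
```

```bash
sed -i 's/proj(f,\[\*xy,.006\])/proj(f,[xy[0],xy[1],.006])/' h.py; python3 m.py
```

```text
A [0.4335 0.077  0.012 ] [np.uint64(280), np.uint64(252)] [ 4.29e-01  7.94e-02 -1.00e-04] -1.704
B [0.5915 0.0338 0.012 ] [np.uint64(168996), np.uint64(8671)] [ 0.7552 -0.24    5.6929] -0.07
Cc [ 0.4461 -0.0684  0.012 ] [np.uint64(328), np.uint64(286)] [ 0.4391 -0.0674  3.6951] -1.752
rack [array([ 0.419 , -0.2351]), array([ 0.5152, -0.2531]), array([ 0.497 , -0.3716]), array([ 0.3995, -0.352 ])]
crate [array([ 0.5868, -0.0537]), array([ 0.8034, -0.0822]), array([ 0.7779, -0.2911]), array([ 0.5593, -0.2665])]
pin (array([0.697, 0.308, 0.434]), np.float64(0.0063)) tip (array([0.442, 0.271, 0.224]), np.float64(0.0043)) barstart (array([0.47 , 0.362, 0.132]), np.float64(0.0197)) root (array([0.59 , 0.378, 0.193]), np.float64(0.1117)) bend (array([0.704, 0.275, 0.338]), np.float64(0.0053))
postbase [0.7751 0.3535 0.03  ] [0.8182 0.34   0.03  ] [0.7856 0.3416 0.03  ] [0.8303 0.3689 0.03  ]
posttop (array([0.762, 0.318, 0.487]), np.float64(0.0457))
foot S [array([0.7507, 0.465 , 0.03  ]), array([0.8648, 0.4458, 0.03  ]), array([0.7317, 0.2776, 0.03  ])] C [array([0.7346, 0.274 , 0.03  ]), array([0.8376, 0.262 , 0.03  ]), array([0.8678, 0.46  , 0.03  ])]
sliceTop [array([ 0.4269, -0.2708,  0.14  ]), array([ 0.4391, -0.2746,  0.14  ]), array([ 0.4838, -0.2788,  0.14  ]), array([ 0.4961, -0.2826,  0.14  ])]
```

```bash
cat > m2.py <<'E'
import io,contextlib
with contextlib.redirect_stdout(io.StringIO()):
    src=open("m.py").read().split("for n,")[0]; exec(src)
print("barstart",tri(sh(140,475),cc(433,166)),"root",tri(sh(298,457),cc(485,200)))
print("bottle near edges",onz(S,*sh(215,522),0),onz(C,*cc(588,266),0),"top",tri(sh(210,320),cc(600,151)))
print("mug near",onz(S,*sh(70,555),0),onz(C,*cc(525,234),0),"rim",onz(S,*sh(65,448),.09),onz(C,*cc(528,175),.09))
# B piece: mask restricted
p=onz(S,*sc(335,110),.012); ms=[]
for f in (S,C):
    im=f["color"].astype(int); m=((im[:,:,1]-im[:,:,0])<12).astype(np.uint8); ms.append(m)
b=np.zeros_like(ms[0]); x0,y0=sc(270,45); x1,y1=sc(380,178); b[int(y0):int(y1),int(x0):int(x1)]=1; ms[0]&=b
for q in (None,):
    poly=np.array([sc(365,125),sc(372,180),sc(400,180),sc(400,118)]).astype(int); cv2.fillConvexPoly(ms[0],poly,0)
b[:]=0; x0,y0=cc(328,355); x1,y1=cc(408,415); b[int(y0):int(y1),int(x0):int(x1)]=1; ms[1]&=b
for f,m,n in((S,ms[0],"s"),(C,ms[1],"c")): print(n,m.sum())
r=fitpiece([S,C],ms,p[:2]); print("B",p,r.x.round(4),r.fun)
# slices: hole centre & face points, scene
print("hole near (slice at larger x)", [onz(C,*cc(93,428),z) for z in (.065,.075,.085)])
E
python3 m2.py
```

```text
barstart (array([0.447, 0.273, 0.204]), np.float64(0.0046)) root (array([0.567, 0.256, 0.208]), np.float64(0.0019))
bottle near edges [0.5461 0.482  0.    ] [0.5682 0.49   0.    ] top (array([0.556, 0.502, 0.192]), np.float64(0.0018))
mug near [0.4148 0.4715 0.    ] [0.4435 0.4818 0.    ] rim [0.4236 0.5017 0.09  ] [0.4205 0.5035 0.09  ]
s 282
c 327
B [0.5864 0.0296 0.012 ] [ 0.5913  0.0399 -0.0232] -1.7130839432547211
hole near (slice at larger x) [array([ 0.4797, -0.3   ,  0.065 ]), array([ 0.4904, -0.3047,  0.075 ]), array([ 0.5011, -0.3093,  0.085 ])]
```

Request:
{"op": "play_rows", "data": {
  "targets": [
    [0.49, 1, 0.3, 0, 0, -0.13, 1],
    [0.49, 1, 0.3, 0, 0, -0.13, 1],
    [0.49, 1, 0, 0, 0, -0.13, 1],
    [0.49, 1, 0, 0, 0, -0.13, 1],
    [0.49, 1, 0, 0, 0, -0.13, 1]
  ],
  "newtons": 10
}}

```text
t: 0.72
tool_pos: [0.2141, -0.3764, 0.2535]
tool_rot: [0.994, 0.108, -0.0, -0.0]
wrist_force: [1.0, -0.0, -0.1]
width: 0.0402
grasp_force: 0.0
```

Request:
{"op": "play_rows", "data": {
  "targets": [
    [0.49, 1, 0, 0, 0, -0.13, 1],
    [0.49, 1, 0, 0, 0, -0.13, 1],
    [0.49, 1, 0, 0, 0, -0.13, 1],
    [0.49, 1, 0, 0, 0, -0.13, 1],
    [0.49, 1, 0, 0, 0, -0.13, 1]
  ]
}}

```text
t: 1.35
tool_pos: [0.2753, -0.2514, 0.2536]
tool_rot: [0.998, 0.069, -0.0, -0.0]
wrist_force: [0.4, 0.7, 0.1]
width: 0.0004
grasp_force: 0.0
```

Request:
{"op": "play_rows", "data": {
  "targets": [
    [0.49, 1, 0, 0, 0, -0.13, 1],
    [0.49, 1, 0, 0, 0, -0.13, 1],
    [0.49, 1, 0, 0, 0, -0.13, 1],
    [0.49, 1, 0, 0, 0, -0.13, 1],
    [0.49, 1, 0, 0, 0, -0.13, 1]
  ]
}}

```text
t: 1.98
tool_pos: [0.3365, -0.1264, 0.2536]
tool_rot: [1.0, 0.03, -0.0, -0.0]
wrist_force: [0.5, -0.1, 0.2]
width: 0.0003
grasp_force: 0.0
```

Request:
{"op": "play_rows", "data": {
  "targets": [
    [0.49, 1, 0, 0, 0, -0.13, 1],
    [0.49, 1, 0, 0, 0, -0.13, 1],
    [0.49, 1, 0, 0, 0, -0.13, 1],
    [0.49, 1, 0, 0, 0, -0.13, 1],
    [0.49, 1, 0, 0, 0, -0.13, 1]
  ]
}}

```text
t: 2.6
tool_pos: [0.3977, -0.0014, 0.2536]
tool_rot: [1.0, -0.009, -0.0, -0.0]
wrist_force: [-0.1, -0.5, 0.2]
width: 0.0003
grasp_force: 0.0
```

Request:
{"op": "play_rows", "data": {
  "targets": [
    [0.49, 1, 0, 0, 0, -0.13, 1],
    [0.49, 1, 0, 0, 0, -0.13, 1],
    [0.49, 1, 0, 0, 0, -0.13, 1],
    [0.49, 1, 0, 0, 0, -0.13, 1],
    [0.49, 1, 0, 0, 0, -0.13, 1]
  ]
}}

```text
t: 3.22
tool_pos: [0.459, 0.1235, 0.2534]
tool_rot: [0.999, -0.048, -0.0, 0.0]
wrist_force: [0.3, -0.8, -0.1]
width: 0.0003
grasp_force: 0.0
```

Request:
{"op": "play_rows", "data": {
  "targets": [
    [0.3, 0.56, -0.6, 0, 0, -0.08, 1],
    [0.3, 0.56, -0.6, 0, 0, -0.08, 1],
    [0.3, 0.56, -0.6, 0, 0, -0.08, 1],
    [0.3, 0.56, -0.6, 0, 0, -0.08, 1],
    [0.3, 0.56, -0.6, 0, 0, -0.08, 1]
  ]
}}

```text
t: 3.85
tool_pos: [0.4963, 0.1931, 0.1779]
tool_rot: [0.997, -0.072, -0.0, 0.0]
wrist_force: [-0.7, 1.2, 0.4]
width: 0.0004
grasp_force: 0.0
```

Request:
{"op": "play_rows", "data": {
  "targets": [
    [0.04, 0.3, 0, 0, 0, 0, 1],
    [0.04, 0.3, 0, 0, 0, 0, 1],
    [0.03, 0.22, 0, 0, 0, 0, 1],
    [0.03, 0.22, 0, 0, 0, 0, 1],
    [0.03, 0.22, 0, 0, 0, 0, 1]
  ]
}}

```text
t: 4.47
tool_pos: [0.5006, 0.2244, 0.1789]
tool_rot: [0.997, -0.072, 0.0, -0.0]
wrist_force: [0.2, -0.2, 0.4]
width: 0.0004
grasp_force: 0.0
```

Request:
{"op": "play_rows", "data": {
  "targets": [
    [0.03, 0.22, 0, 0, 0, 0, 1],
    [0.03, 0.22, 0, 0, 0, 0, 1],
    [0.03, 0.22, 0, 0, 0, 0, 1],
    [0.03, 0.22, 0, 0, 0, 0, 1],
    [0.03, 0.22, 0, 0, 0, 0, 1]
  ]
}}

```text
t: 5.1
tool_pos: [0.5043, 0.252, 0.1787]
tool_rot: [0.997, -0.072, -0.0, -0.0]
wrist_force: [0.2, 1.1, -0.1]
width: 0.0005
grasp_force: 0.0
```

Request:
{"op": "play_rows", "data": {
  "targets": [
    [0.03, 0.22, 0, 0, 0, 0, 1],
    [0.03, 0.22, 0, 0, 0, 0, 1],
    [0.03, 0.22, 0, 0, 0, 0, 1],
    [0.03, 0.22, 0, 0, 0, 0, 1],
    [0.03, 0.22, 0, 0, 0, 0, 1]
  ]
}}

```text
t: 5.72
tool_pos: [0.5081, 0.2795, 0.1787]
tool_rot: [0.997, -0.072, 0.0, -0.0]
wrist_force: [-0.1, 0.5, -0.4]
width: 0.0003
grasp_force: 0.0
```

Request:
{"op": "play_rows", "data": {
  "targets": [
    [0.03, 0.2, 0, 0, 0, 0, 1],
    [0.03, 0.2, 0, 0, 0, 0, 1],
    [0.03, 0.2, 0, 0, 0, 0, 1],
    [0.0, 0, 0, 0, 0, 0, 1],
    [0, 0, 0, 0, 0, 0, 1]
  ]
}}

```text
t: 6.35
tool_pos: [0.5103, 0.2941, 0.1787]
tool_rot: [0.997, -0.072, -0.0, 0.0]
wrist_force: [0.3, -0.4, -0.5]
width: 0.0005
grasp_force: 0.0
```

```bash
python3 - <<'E'
from h import *
fs=[grab_frame(n) for n in("side","scene","wrist")]
for f,n in zip(fs,("side1","scene1","wrist1")): pickle.dump(f,open(n+".pkl","wb"))
a=fs[0]["color"][110:220,210:340]; b=fs[1]["color"][130:240,270:400]
im=np.hstack([cv2.resize(a,None,fx=3,fy=3,interpolation=2),cv2.resize(b,None,fx=3,fy=3,interpolation=2)])
cv2.imwrite("pics/hk1.png",im[:,:,::-1])
o=get_obs();print(o["tool_pos"],o["wrist_force"],o["t"])
E
```

```text
[0.51028278 0.29400987 0.17874628] [0.28175334 0.17768535 0.36838053] 6.5
```

View pics/hk1.png

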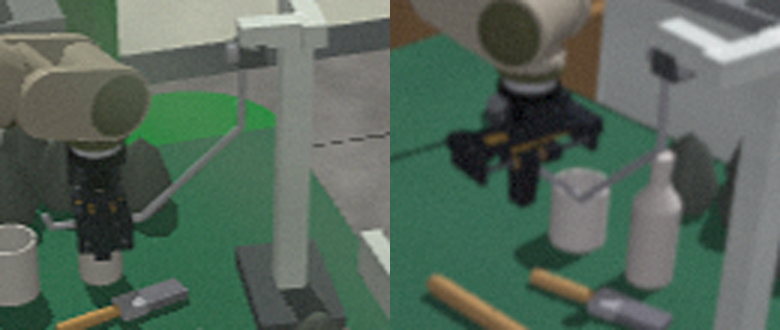

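```bash
cat >> h.py <<'E'
def tri(S,a,C,b):
    p,d=ray(S,*a); q,e=ray(C,*b); s=np.linalg.lstsq(np.c_[d,-e],q-p,rcond=None)[0]
    A,B=p+d*s[0],q+e*s[1]; return ((A+B)/2).round(4),np.linalg.norm(A-B).round(4)
E
python3 - <<'E'
from h import *
S=pickle.load(open("side1.pkl","rb"));C=pickle.load(open("scene1.pkl","rb"))
s=lambda u,v:(210+u/3,110+v/3); c=lambda u,v:(270+(u-390)/3,130+v/3)
print("root",tri(S,s(143,217),C,c(580,199)),"bend",tri(S,s(241,127),C,c(662,150)),"rodtop",tri(S,s(241,60),C,c(666,80)))
fs=[]
for i in range(10): fs.append(grab_frame("side")["color"].astype(int))
for i in range(1,10): print(np.abs(fs[i]-fs[0])[125:190,255:295].mean().round(2),end=" ")
E
```

```text
root (array([0.5782, 0.3263, 0.2032]), np.float64(0.0031)) bend (array([0.7062, 0.3069, 0.3289]), np.float64(0.0001)) rodtop (array([0.7055, 0.3031, 0.4197]), np.float64(0.0113))
3.74 4.22 3.78 3.22 2.71 3.21 3.66 3.92 4.05
```

Request:
{"op": "play_rows", "data": {
  "targets": [
    [0.01, 0.1, 0, 0, 0, 0, 1],
    [0.01, 0.1, 0, 0, 0, 0, 1],
    [0.01, 0.1, 0, 0, 0, 0, 1],
    [0.01, 0.1, 0, 0, 0, 0, 1],
    [0.01, 0.1, 0, 0, 0, 0, 1]
  ]
}}

```text
t: 7.62
tool_pos: [0.5115, 0.3069, 0.1787]
tool_rot: [0.997, -0.072, -0.0, -0.0]
wrist_force: [1.1, -0.4, 0.1]
width: 0.0005
grasp_force: 0.0
```

Request:
{"op": "play_rows", "data": {
  "targets": [
    [0.01, 0.1, 0, 0, 0, 0, 1],
    [0.01, 0.1, 0, 0, 0, 0, 1],
    [0.01, 0.1, 0, 0, 0, 0, 1],
    [0.01, 0.1, 0, 0, 0, 0, 1],
    [0.01, 0.1, 0, 0, 0, 0, 1]
  ]
}}

```text
t: 8.25
tool_pos: [0.5128, 0.3193, 0.1787]
tool_rot: [0.997, -0.072, -0.0, 0.0]
wrist_force: [-0.0, -0.6, 0.5]
width: 0.0004
grasp_force: 0.1
```

Request:
{"op": "play_rows", "data": {
  "targets": [
    [0, 0, 0, 0, 0, 0, 1],
    [0, 0, 0, 0, 0, 0, 1],
    [0, 0, 0, 0, 0, 0, 1],
    [0, 0, 0, 0, 0, 0, 1],
    [0, 0, 0, 0, 0, 0, 1]
  ]
}}

```text
t: 8.88
tool_pos: [0.5128, 0.3191, 0.1787]
tool_rot: [0.997, -0.072, 0.0, 0.0]
wrist_force: [-0.3, -1.4, -0.0]
width: 0.0007
grasp_force: 0.1
```

Request:
{"op": "play_rows", "data": {
  "targets": [
    [0, 0, 0, 0, 0, 0, 1],
    [0, 0, 0, 0, 0, 0, 1],
    [0, 0, 0, 0, 0, 0, 1],
    [0, 0, 0, 0, 0, 0, 1],
    [0, 0, 0, 0, 0, 0, 1]
  ]
}}

```text
t: 9.5
tool_pos: [0.5128, 0.3191, 0.1787]
tool_rot: [0.997, -0.072, 0.0, -0.0]
wrist_force: [0.0, 0.6, -0.5]
width: 0.0008
grasp_force: 0.1
```

```bash
cat > sw.py <<'E'
# rod columns in the side image on rows of the vertical part: sway of the hook
from h import *
import sys
def col(f,rows=(134,148),lo=284,hi=298):
    g=cv2.cvtColor(f["color"],cv2.COLOR_RGB2GRAY).astype(float)[rows[0]:rows[1],lo:hi]
    w=np.clip(np.median(g,axis=1,keepdims=True)-g,0,None); return w
n=int(sys.argv[1]); fs=[grab_frame("side") for _ in range(n)]
A=np.array([f["color"][128:190,225:300].astype(float).mean(2) for f in fs])
print("sway std map max:",(cv2.blur(A.std(0),(3,3))).max().round(1),"median",np.median(A.std(0)).round(2))
# shift of the slanted rod by phase correlation against the first frame
for a in A[1:]: print(np.round(cv2.phaseCorrelate(A[0][:,25:],a[:,25:])[0],2),end=" ")
E
python3 sw.py 12
```

```text
sway std map max: 3.7 median 2.03
[-0.01 -0.12] [ 0.02 -0.11] [ 0.01 -0.01] [ 0.01 -0.01] [ 0.02 -0.04] [ 0.02 -0.04] [-0.01 -0.04] [ 0.03 -0.07] [-0.02 -0.04] [0.02 0.02] [-0.05  0.01]
```

Request:
{"op": "play_rows", "data": {
  "targets": [
    [0, -0.05, 0, 0, 0, 0, 1],
    [0, -0.05, 0, 0, 0, 0, 1],
    [0, -0.05, 0, 0, 0, 0, 1],
    [0, -0.05, 0, 0, 0, 0, 1],
    [0, -0.05, 0, 0, 0, 0, 1]
  ]
}}

```text
t: 10.72
tool_pos: [0.5128, 0.3128, 0.1787]
tool_rot: [0.997, -0.072, 0.0, -0.0]
wrist_force: [-0.4, 0.4, -0.7]
width: 0.0007
grasp_force: 0.0
```

Request:
{"op": "play_rows", "data": {
  "targets": [
    [0, -0.05, 0, 0, 0, 0, 1],
    [0, -0.05, 0, 0, 0, 0, 1],
    [0, -0.05, 0, 0, 0, 0, 1],
    [0, -0.1, 0, 0, 0, 0, 1],
    [0, -0.1, 0, 0, 0, 0, 1]
  ]
}}

```text
t: 11.35
tool_pos: [0.5128, 0.304, 0.1787]
tool_rot: [0.997, -0.072, -0.0, -0.0]
wrist_force: [-0.5, 0.2, -0.1]
width: 0.0004
grasp_force: 0.0
```

Request:
{"op": "play_rows", "data": {
  "targets": [
    [0, -0.3, 0, 0, 0, 0, 1],
    [0, -0.8, 0, 0, 0, 0, 1],
    [0, -1, 0, 0, 0, 0, 1],
    [0, -1, 0, 0, 0, 0, 1],
    [0, -1, 0.5, 0, 0, 0, 1]
  ]
}}

```text
t: 11.98
tool_pos: [0.5122, 0.1996, 0.1907]
tool_rot: [0.997, -0.072, -0.001, 0.0]
wrist_force: [-0.0, 0.6, 0.4]
width: 0.0001
grasp_force: 0.0
```

```bash
python3 sw.py 10; python3 - <<'E'
from h import *
fs=[grab_frame(n) for n in("side","scene")]
for f,n in zip(fs,("side2","scene2")): pickle.dump(f,open(n+".pkl","wb"))
a=fs[0]["color"][110:220,215:305]; b=fs[1]["color"][130:240,280:370]
im=np.hstack([cv2.resize(a,None,fx=4.4,fy=4.4,interpolation=2),cv2.resize(b,None,fx=4.4,fy=4.4,interpolation=2)])
cv2.imwrite("pics/hk2.png",im[:,:,::-1]); print(im.shape)
E
```

```text
sway std map max: 15.9 median 2.09
[ 0.27 -0.03] [ 0.2  -0.19] [ 0.22 -0.14] [ 0.11 -0.13] [ 0.16 -0.1 ] [ 0.22 -0.08] [ 0.15 -0.09] [ 0.24 -0.16] [ 0.2  -0.12] (484, 792, 3)
```

View pics/hk2.png

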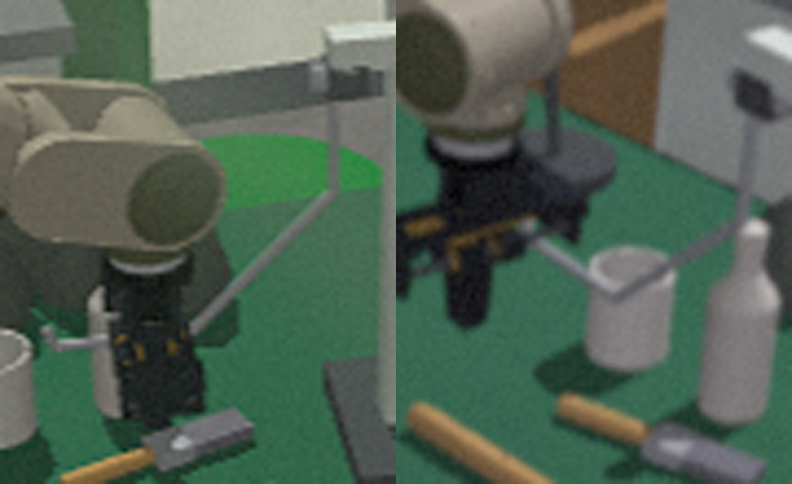

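```bash
python3 - <<'E'
from h import *
S=pickle.load(open("side2.pkl","rb"));C=pickle.load(open("scene2.pkl","rb"))
s=lambda u,v:(215+u/4.4,110+v/4.4); c=lambda u,v:(280+(u-396)/4.4,130+v/4.4)
R0=onz(C,*c(617,297),.2); print("root",R0,"bend",onz(C,*c(742,222),.33),onz(S,*s(334,192),.33),tri(S,s(334,192),C,c(742,222)),"free",onz(S,*s(54,346),.2),"mid bar S",onz(S,*s(110,343),.2),"mid C",onz(C,*c(565,262),.2))
E
python3 sw.py 8
ls -la *.pkl | head -3
```

```text
root [0.5747 0.3133 0.2   ] bend [0.7052 0.2979 0.33  ] [0.7046 0.2947 0.33  ] (array([0.7053, 0.2975, 0.3293]), np.float64(0.0016)) free [0.4551 0.3258 0.2   ] mid bar S [0.5036 0.3156 0.2   ] mid C [0.5062 0.3214 0.2   ]
sway std map max: 18.5 median 1.97
[-0.02 -0.04] [-0.04 -0.02] [-0.1 -0.1] [-0.18 -0.12] [-0.32 -0.12] [-0.2  -0.16] [-0.24 -0.13] -rw-r--r-- 1 agent agent 706062 Nov 30 14:42 scene.pkl
-rw-r--r-- 1 agent agent 706062 Nov 30 14:47 scene1.pkl
-rw-r--r-- 1 agent agent 706062 Nov 30 14:49 scene2.pkl
```

```bash
cat > sw.py <<'E'
# sway of the hook: line of the slanted rod (grey on green) in the side image, rad about its mean place
from h import *
import sys
def rod(f):
    im=f["color"].astype(float); out=[]
    for u in range(266,287):
        v0=int(185-(u-258)*.98); r=np.arange(v0-7,v0+8); w=np.clip(im[r,u,0]-im[r,u,1]+25,0,None); out.append((w*r).sum()/max(w.sum(),1)-(185-(u-258)*.98))
    return np.mean(out)
n=int(sys.argv[1]); v=[]; t=[]
for _ in range(n): f=grab_frame("side"); v.append(rod(f)); t.append(get_obs()["t"])
d=(proj(f,[.64,.31,.265])-proj(f,[.64,.31+.0175,.265]))[1]/.1
v=np.array(v)/d; t=np.array(t)
M=np.c_[np.ones(n),np.cos(6.28*t),np.sin(6.28*t)]; c=np.linalg.lstsq(M,v,rcond=None)[0]
print("rad:",v.round(3),"mean",c[0].round(3),"amp",np.hypot(c[1],c[2]).round(3))
E
python3 sw.py 20
```

```text
rad: [-0.042 -0.042 -0.04  -0.034 -0.029 -0.021 -0.013 -0.011 -0.006 -0.004
 -0.004 -0.008 -0.011 -0.017 -0.024 -0.033 -0.037 -0.039 -0.043 -0.041] mean -0.025 amp 0.02
```

Request:
{"op": "play_rows", "data": {
  "targets": [
    [-0.05, -0.968, 0.7, 0, 0, 0.5, 0.5],
    [-0.05, -0.968, 0.7, 0, 0, 0.99, -0.14],
    [-0.05, -0.968, 0.7, 0, 0, 0.99, -0.14],
    [-0.05, -0.968, 0.7, 0, 0, 0.99, -0.14],
    [-0.05, -0.968, 0, 0, 0, 0.99, -0.14]
  ]
}}

```text
t: 14.6
tool_pos: [0.5069, 0.0799, 0.2626]
tool_rot: [0.98, 0.197, 0.001, 0.0]
wrist_force: [0.4, 0.1, 0.5]
width: 0.0484
grasp_force: 0.0
```

Request:
{"op": "play_rows", "data": {
  "targets": [
    [-0.05, -0.968, 0, 0, 0, 0.99, -0.14],
    [-0.05, -0.968, 0, 0, 0, 0.99, -0.14],
    [-0.05, -0.968, 0, 0, 0, 0.99, -0.14],
    [-0.05, -0.968, 0, 0, 0, 0.99, -0.14],
    [-0.05, -0.968, 0, 0, 0, 0.99, -0.14]
  ]
}}

```text
t: 15.22
tool_pos: [0.5002, -0.0412, 0.2613]
tool_rot: [0.88, 0.475, 0.0, 0.0]
wrist_force: [0.5, -0.0, 0.1]
width: 0.0504
grasp_force: 0.0
```

Request:
{"op": "play_rows", "data": {
  "targets": [
    [-0.05, -0.968, 0, 0, 0, 0.99, -0.14],
    [-0.05, -0.968, 0, 0, 0, 0.99, -0.14],
    [-0.05, -0.968, 0, 0, 0, 0.99, -0.14],
    [-0.05, -0.968, 0, 0, 0, 0.5, -0.14],
    [-0.05, -0.968, 0, 0, 0, 0, -0.14]
  ]
}}

```text
t: 15.85
tool_pos: [0.4939, -0.1622, 0.2613]
tool_rot: [0.764, 0.645, 0.0, 0.0]
wrist_force: [0.4, -0.2, 0.4]
width: 0.0503
grasp_force: 0.0
```

Request:
{"op": "play_rows", "data": {
  "targets": [
    [-0.05, -0.968, 0, 0, 0, 0, -0.14],
    [-0.05, -0.968, 0, 0, 0, 0, -0.14],
    [-0.05, -0.968, 0, 0, 0, 0, -0.14],
    [-0.05, -0.968, 0, 0, 0, 0, -0.14],
    [-0.05, -0.968, 0, 0, 0, 0, -0.14]
  ]
}}

```text
t: 16.48
tool_pos: [0.4877, -0.2836, 0.2612]
tool_rot: [0.764, 0.645, 0.0, 0.0]
wrist_force: [0.2, -0.3, 0.5]
width: 0.0503
grasp_force: 0.0
```

Request:
{"op": "play_rows", "data": {
  "targets": [
    [-0.05, -0.9, 0, 0, 0, 0, -0.14],
    [0, 0, 0, 0, 0, 0, -0.14]
  ]
}}

```text
t: 16.73
tool_pos: [0.4863, -0.3062, 0.2608]
tool_rot: [0.765, 0.644, -0.0, -0.0]
wrist_force: [-0.1, 0.2, 0.5]
width: 0.0503
grasp_force: 0.0
```

```bash
python3 - <<'E'
from h import *
f=grab_frame("wrist"); pickle.dump(f,open("wrist2.pkl","wb")); save(f,"wr2",k=1.4)
o=get_obs();print(o["tool_pos"],R.from_quat(o["tool_rot"]).as_euler("zyx"),o["width"],o["q"])
r=np.array([.4577,-.3030]);y=-.175
for n,d in(("s2",.03),("s1",-.03)):
    for t in(-.027,0,.027):
        p=r+d*np.array([np.cos(y),np.sin(y)])+t*np.array([-np.sin(y),np.cos(y)]); print(n,t,p.round(4),proj(f,[*p,.14])*1.4)
E
```

```text
[ 0.48644056 -0.30522048  0.26096046] [-1.40151903e+00 -2.39973431e-04 -3.14105906e+00] 0.04979589334130388 [-7.64389817e-01  4.09087159e-01  1.30444764e+00  2.21301964e-04
  1.42860038e+00 -5.95144009e-01]
s2 -0.027 [ 0.4825 -0.3348] [398.16 321.02]
s2 0 [ 0.4872 -0.3082] [398.44 280.84]
s2 0.027 [ 0.4919 -0.2816] [398.58 238.28]
s1 -0.027 [ 0.4235 -0.3244] [305.2  320.74]
s1 0 [ 0.4282 -0.2978] [302.68 280.56]
s1 0.027 [ 0.4329 -0.2712] [300.02 238.  ]
```

View pics/wr2.png

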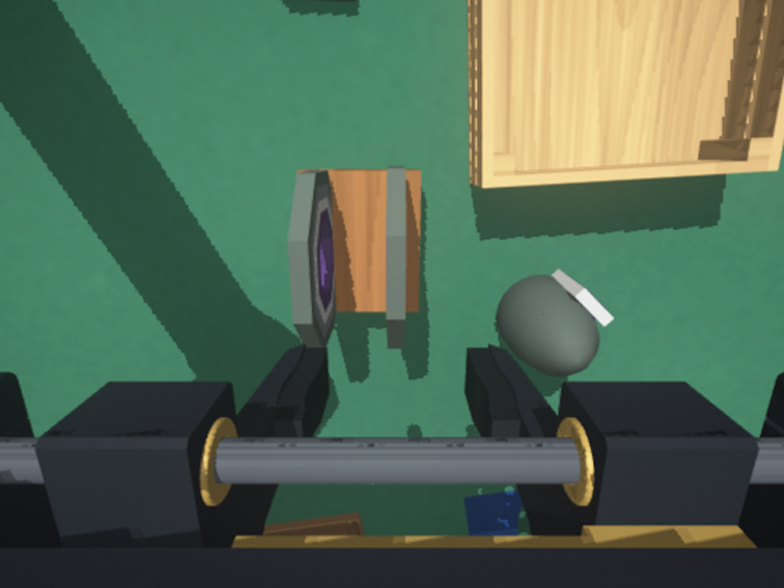

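Request:
{"op": "play_rows", "data": {
  "targets": [
    [0.03, -0.12, -1, 0, 0, 0, -0.14],
    [0, 0, -1, 0, 0, 0, -0.14],
    [0, 0, -1, 0, 0, 0, -0.14],
    [0, 0, -1, 0, 0, 0, -0.14],
    [0, 0, -1, 0, 0, 0, -0.14]
  ],
  "newtons": 25
}}

```text
t: 17.4
tool_pos: [0.4875, -0.3069, 0.1357]
tool_rot: [0.764, 0.646, 0.0, 0.0]
wrist_force: [0.4, 0.7, -0.0]
width: 0.0506
grasp_force: 0.0
```

Request:
{"op": "play_rows", "data": {
  "targets": [
    [0, 0, -1, 0, 0, 0, -0.14],
    [0, 0, 0, 0, 0, 0, 1],
    [0, 0, 0, 0, 0, 0, 1],
    [0, 0, 0, 0, 0, 0, 1],
    [0, 0, 0, 0, 0, 0, 1]
  ]
}}

```text
t: 18.02
tool_pos: [0.4875, -0.308, 0.1119]
tool_rot: [0.764, 0.645, 0.0, 0.001]
wrist_force: [-0.5, -0.4, 0.5]
width: 0.0123
grasp_force: 0.5
```

Request:
{"op": "play_rows", "data": {
  "targets": [
    [0, 0, 0, 0, 0, 0, 1],
    [0, 0, 0.2, 0, 0, 0, 1],
    [0, 0, 0.5, 0, 0, 0, 1],
    [0, 0, 1, 0, 0, 0, 1],
    [0, 0, 1, 0, 0, 0, 1]
  ]
}}

```text
t: 18.65
tool_pos: [0.4873, -0.3078, 0.18]
tool_rot: [0.764, 0.645, 0.0, 0.0]
wrist_force: [-0.2, -0.4, -3.1]
width: 0.0111
grasp_force: 24.9
```

Request:
{"op": "play_rows", "data": {
  "targets": [
    [-0.125, 0.5, 1, 0, 0, 0.1, 1],
    [-0.125, 0.988, 1, 0, 0, 0.1, 1],
    [-0.125, 0.988, 1, 0, 0, 0.1, 1],
    [-0.125, 0.988, 1, 0, 0, 0.1, 1],
    [-0.125, 0.988, 0.8, 0, 0, 0, 1]
  ]
}}

```text
t: 19.27
tool_pos: [0.4715, -0.1957, 0.3004]
tool_rot: [0.748, 0.663, 0.0, 0.001]
wrist_force: [0.5, 0.5, -2.4]
width: 0.012
grasp_force: 24.9
```

Request:
{"op": "play_rows", "data": {
  "targets": [
    [-0.125, 0.988, 0, 0, 0, 0, 1],
    [-0.125, 0.988, 0, 0, 0, 0, 1],
    [-0.125, 0.988, 0, 0, 0, 0, 1],
    [-0.125, 0.988, 0, 0, 0, 0, 1],
    [-0.125, 0.988, 0, 0, 0, 0, 1]
  ]
}}

```text
t: 19.9
tool_pos: [0.4558, -0.0722, 0.2994]
tool_rot: [0.748, 0.663, 0.0, 0.0]
wrist_force: [0.7, -0.6, -2.7]
width: 0.0119
grasp_force: 24.9
```

Request:
{"op": "play_rows", "data": {
  "targets": [
    [-0.125, 0.988, 0, 0, 0, 0, 1],
    [-0.125, 0.988, 0, 0, 0, 0, 1],
    [-0.125, 0.988, 0, 0, 0, 0, 1],
    [-0.125, 0.988, 0, 0, 0, 0, 1],
    [-0.125, 0.988, 0, 0, 0, 0, 1]
  ]
}}

```text
t: 20.52
tool_pos: [0.4401, 0.0513, 0.2994]
tool_rot: [0.748, 0.663, 0.0, 0.0]
wrist_force: [0.8, 0.8, -2.6]
width: 0.0118
grasp_force: 24.9
```

Request:
{"op": "play_rows", "data": {
  "targets": [
    [-0.125, 0.988, 0, 0, 0, 0, 1],
    [-0.125, 0.988, 0, 0, 0, 0, 1],
    [-0.125, 0.988, 0, 0, 0, 0, 1],
    [-0.125, 0.988, 0, 0, 0, 0, 1],
    [-0.125, 0.988, 0, 0, 0, 0, 1]
  ]
}}

```text
t: 21.15
tool_pos: [0.4245, 0.1748, 0.2994]
tool_rot: [0.748, 0.663, 0.0, 0.0]
wrist_force: [-0.0, 0.2, -1.6]
width: 0.0116
grasp_force: 24.9
```

Request:
{"op": "play_rows", "data": {
  "targets": [
    [-0.125, 0.988, 0, 0, 0, 0, 1],
    [-0.125, 0.988, 0, 0, 0, 0, 1],
    [-0.125, 0.988, 0, 0, 0, 0, 1],
    [-0.125, 0.988, 0, 0, 0, 0, 1],
    [-0.125, 0.8, 0, 0, 0, 0, 1]
  ]
}}

```text
t: 21.78
tool_pos: [0.4088, 0.2936, 0.2993]
tool_rot: [0.748, 0.663, 0.0, 0.0]
wrist_force: [0.0, -1.2, -2.0]
width: 0.0121
grasp_force: 24.9
```

Request:
{"op": "play_rows", "data": {
  "targets": [
    [-0.05, 0.7, -0.5, 0, 0, 0, 1],
    [-0.05, 0.6, -0.8, 0, 0, 0, 1],
    [-0.02, 0.3, -0.87, 0, 0, 0, 1],
    [0, 0, 0, 0, 0, 0, 1],
    [0, 0, 0, 0, 0, 0, 1]
  ]
}}

```text
t: 22.4
tool_pos: [0.4064, 0.3326, 0.2452]
tool_rot: [0.748, 0.663, 0.0, 0.0]
wrist_force: [-0.4, -1.0, -1.3]
width: 0.012
grasp_force: 24.9
```

```bash
python3 - <<'E'
from h import *
fs=[grab_frame(n) for n in("side","scene")]
for f,n in zip(fs,("side3","scene3")): pickle.dump(f,open(n+".pkl","wb"))
a=fs[0]["color"][110:220,195:300]; b=fs[1]["color"][110:220,265:370]
im=np.hstack([cv2.resize(a,None,fx=3.8,fy=3.8,interpolation=2),cv2.resize(b,None,fx=3.8,fy=3.8,interpolation=2)])
cv2.imwrite("pics/hk3.png",im[:,:,::-1]); 
o=get_obs();print(o["tool_pos"])
E
python3 sw.py 16
```

```text
[0.40652733 0.33259704 0.24539952]
rad: [-0.007 -0.011 -0.015 -0.021 -0.029 -0.034 -0.038 -0.041 -0.041 -0.04
 -0.036 -0.03  -0.023 -0.016 -0.011 -0.008] mean -0.02 amp 0.02
```

View pics/hk3.png

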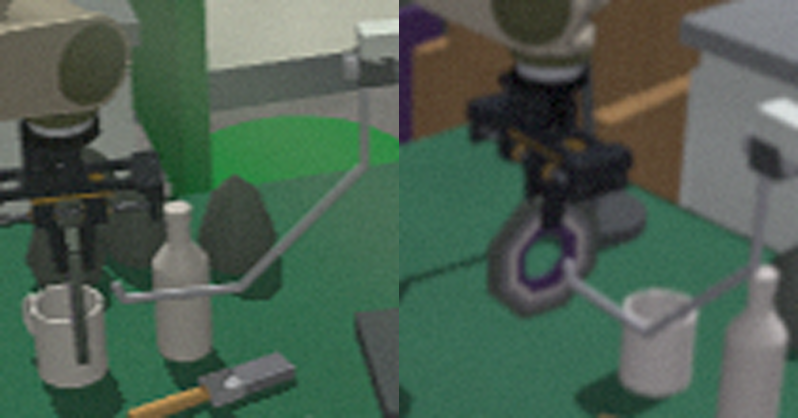

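```bash
python3 - <<'E'
from h import *
S=pickle.load(open("side3.pkl","rb"));C=pickle.load(open("scene3.pkl","rb"))
s=lambda u,v:(195+u/3.8,110+v/3.8); c=lambda u,v:(265+(u-399)/3.8,110+v/3.8)
print("root",tri(S,s(240,288),C,c(645,330)),"tiptop",tri(S,s(117,285),C,c(568,262)),"bend",tri(S,s(364,164),C,c(753,268)))
print("bar root z.2",onz(S,*s(240,288),.2),onz(C,*c(645,330),.2),"free",onz(S,*s(122,296),.2), "tip .22",onz(S,*s(117,285),.22),onz(C,*c(568,262),.22))
for p in ([.4065,.3326,.208],[.4065,.3326,.143]):
  a=proj(S,p); b=proj(C,p); print((a-[195,110])*3.8,(b-[265,110])*3.8+[399,0])
E
```

```text
root (array([0.5748, 0.3094, 0.2022]), np.float64(0.0039)) tiptop (array([0.4505, 0.3272, 0.2183]), np.float64(0.0023)) bend (array([0.7047, 0.2963, 0.3306]), np.float64(0.0011))
bar root z.2 [0.5752 0.3092 0.2   ] [0.5703 0.3153 0.2   ] free [0.4556 0.3311 0.2   ] tip .22 [0.4499 0.3225 0.22  ] [0.4514 0.3268 0.22  ]
[ 74.1  296.78] [541.12 254.6 ]
[ 79.04 348.84] [538.84 310.08]
```

Request:
{"op": "play_rows", "data": {
  "targets": [
    [0.496, -0.06, 0, 0, 0, 0, 1],
    [0.496, -0.06, 0, 0, 0, 0, 1],
    [0.496, -0.06, 0, 0, 0, 0, 1],
    [0.496, -0.06, 0, 0, 0, 0, 1],
    [0.496, -0.06, 0, 0, 0, 0, 1]
  ]
}}

```text
t: 23.92
tool_pos: [0.4691, 0.3251, 0.2444]
tool_rot: [0.748, 0.663, -0.0, -0.0]
wrist_force: [0.3, 1.1, -3.0]
width: 0.0116
grasp_force: 24.9
```

Request:
{"op": "play_rows", "data": {
  "targets": [
    [0.496, -0.06, 0, 0, 0, 0, 1],
    [0.496, -0.06, 0, 0, 0, 0, 1],
    [0.496, -0.06, 0, 0, 0, 0, 1],
    [0.496, -0.06, 0, 0, 0, 0, 1],
    [0.496, -0.06, 0, 0, 0, 0, 1]
  ]
}}

```text
t: 24.55
tool_pos: [0.531, 0.3176, 0.2444]
tool_rot: [0.748, 0.663, -0.0, 0.0]
wrist_force: [0.2, -0.1, -2.1]
width: 0.012
grasp_force: 24.9
```

Request:
{"op": "play_rows", "data": {
  "targets": [
    [0, 0, -0.3, 0, 0, 0, 1],
    [0, 0, -0.3, 0, 0, 0, 1],
    [0, 0, -0.2, 0, 0, 0, 1],
    [0, 0, -0.1, 0, 0, 0, 1],
    [0, 0, 0, 0, 0, 0, 1]
  ]
}}

```text
t: 25.18
tool_pos: [0.53, 0.3178, 0.222]
tool_rot: [0.748, 0.663, -0.0, -0.0]
wrist_force: [-0.2, -0.3, -2.0]
width: 0.0119
grasp_force: 24.9
```

```bash
python3 - <<'E'
from h import *
fs=[grab_frame(n) for n in("side","scene")]
for f,n in zip(fs,("side4","scene4")): pickle.dump(f,open(n+".pkl","wb"))
a=fs[0]["color"][110:220,215:300]; b=fs[1]["color"][110:220,285:370]
im=np.hstack([cv2.resize(a,None,fx=4.6,fy=4.6,interpolation=2),cv2.resize(b,None,fx=4.6,fy=4.6,interpolation=2)])
cv2.imwrite("pics/hk4.png",im[:,:,::-1]); 
o=get_obs();print(o["tool_pos"],o["wrist_force"])
E
```

```text
[0.53018076 0.31780654 0.22226229] [-0.23520291 -0.61343338 -2.50101378]
```

View pics/hk4.png

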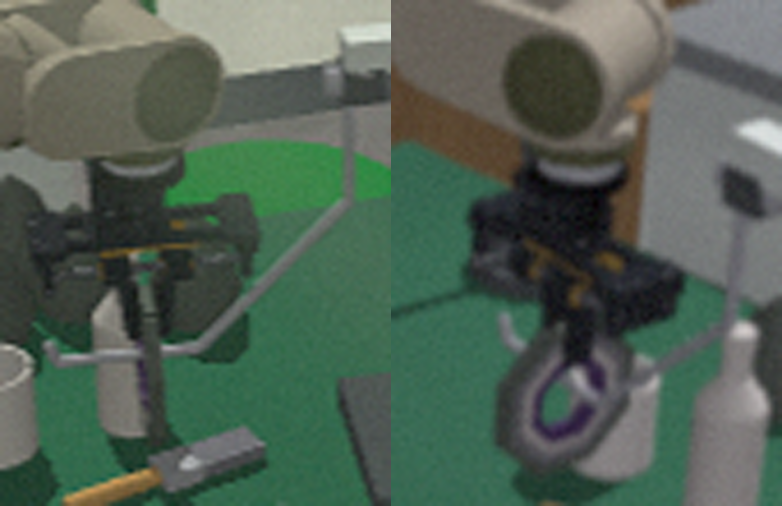

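Request:
{"op": "play_rows", "data": {
  "targets": [
    [0, 0, -0.08, 0, 0, 0, 1],
    [0, 0, -0.06, 0, 0, 0, 1],
    [0, 0, -0.06, 0, 0, 0, 1],
    [0, 0, 0, 0, 0, 0, 1]
  ]
}}

```text
t: 25.78
tool_pos: [0.5301, 0.3177, 0.2168]
tool_rot: [0.748, 0.663, -0.0, -0.0]
wrist_force: [-0.2, -0.7, -2.1]
width: 0.0115
grasp_force: 24.9
```

Request:
{"op": "play_rows", "data": {
  "targets": [
    [0, 0, -0.06, 0, 0, 0, 1],
    [0, 0, -0.04, 0, 0, 0, 1],
    [0, 0, 0, 0, 0, 0, 1]
  ]
}}

```text
t: 26.15
tool_pos: [0.5301, 0.3178, 0.2144]
tool_rot: [0.748, 0.663, -0.0, -0.0]
wrist_force: [0.1, 1.2, -2.1]
width: 0.012
grasp_force: 24.9
```

Request:
{"op": "play_rows", "data": {
  "targets": [
    [0, 0, -0.05, 0, 0, 0, 1],
    [0, 0, 0, 0, 0, 0, 1]
  ]
}}

```text
t: 26.4
tool_pos: [0.5303, 0.318, 0.2142]
tool_rot: [0.748, 0.663, 0.001, 0.0]
wrist_force: [-2.5, 0.6, 4.4]
width: 0.0121
grasp_force: 24.9
```

Request:
{"op": "play_rows", "data": {
  "targets": [
    [0, 0, -0.05, 0, 0, 0, 1],
    [0, 0, 0, 0, 0, 0, 1]
  ]
}}

```text
t: 26.65
tool_pos: [0.5304, 0.3183, 0.214]
tool_rot: [0.748, 0.663, 0.002, 0.0]
wrist_force: [-3.4, 0.1, 11.7]
width: 0.0116
grasp_force: 24.9
```

Request:
{"op": "play_rows", "data": {
  "targets": [
    [0, 0, -0.05, 0, 0, 0, 1],
    [0, 0, 0, 0, 0, 0, 1]
  ]
}}

```text
t: 26.9
tool_pos: [0.5305, 0.3185, 0.2139]
tool_rot: [0.748, 0.663, 0.002, 0.0]
wrist_force: [-5.0, 0.9, 17.4]
width: 0.012
grasp_force: 24.9
```

Request:
{"op": "play_rows", "data": {
  "targets": [
    [0, 0, 0.1, 0, 0, 0, 1],
    [0, 0, 0, 0, 0, 0, 0.5],
    [0, 0, 0, 0, 0, 0, 0.4],
    [0, 0, 0, 0, 0, 0, 0.36],
    [0, 0, 0, 0, 0, 0, 0.36]
  ]
}}

```text
t: 27.52
tool_pos: [0.5302, 0.3177, 0.213]
tool_rot: [0.748, 0.663, -0.0, -0.0]
wrist_force: [0.7, -0.0, 0.1]
width: 0.0279
grasp_force: 0.0
```

Request:
{"op": "play_rows", "data": {
  "targets": [
    [0, 0, 0.2, 0, 0, 0, 0.36],
    [0, 0, 0.6, 0, 0, 0, 0.36],
    [0, 0, 1, 0, 0, 0, 0.36],
    [0, 0, 1, 0, 0, 0, 0.36],
    [0, 0, 0.5, 0, 0, 0, 0.36]
  ]
}}

```text
t: 28.15
tool_pos: [0.5304, 0.3179, 0.298]
tool_rot: [0.748, 0.663, 0.001, 0.001]
wrist_force: [0.7, -0.1, 0.6]
width: 0.0284
grasp_force: 0.0
```

```bash
python3 sw.py 20; python3 - <<'E'
from h import *
fs=[grab_frame(n) for n in("side","scene")]
a=fs[0]["color"][110:220,215:300]; b=fs[1]["color"][110:220,285:370]
im=np.hstack([cv2.resize(a,None,fx=4.6,fy=4.6,interpolation=2),cv2.resize(b,None,fx=4.6,fy=4.6,interpolation=2)])
cv2.imwrite("pics/hk5.png",im[:,:,::-1]); 
o=get_obs();print(o["tool_pos"],o["wrist_force"])
E
```

```text
rad: [-0.013 -0.016 -0.018 -0.022 -0.027 -0.032 -0.035 -0.034 -0.036 -0.035
 -0.035 -0.03  -0.028 -0.023 -0.019 -0.016 -0.012 -0.012 -0.01  -0.011] mean -0.023 amp 0.013
[0.53013969 0.31773863 0.29569865] [-0.17168139  0.55845469  0.07082852]
```

View pics/hk5.png

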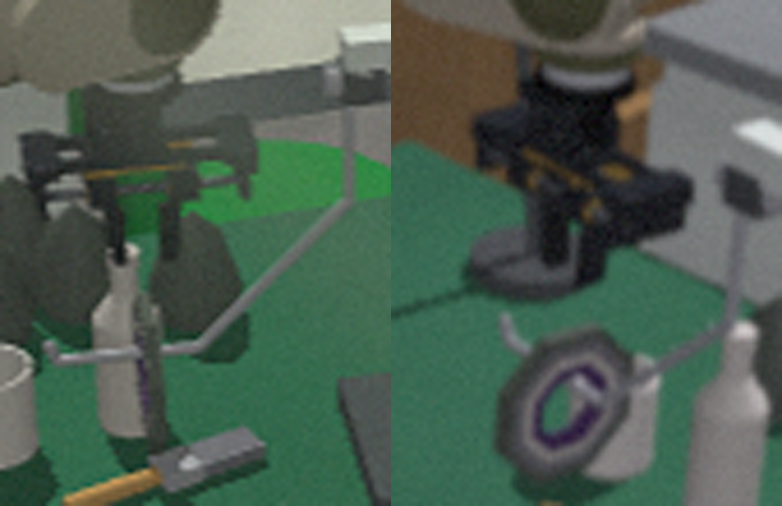

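Request:
{"op": "play_rows", "data": {
  "targets": [
    [-0.166, -0.5, 0.2, 0, 0, -0.09, 0.36],
    [-0.166, -0.984, 0, 0, 0, -0.09, 0.36],
    [-0.166, -0.984, 0, 0, 0, -0.09, 0.36],
    [-0.166, -0.984, 0, 0, 0, -0.09, -0.14],
    [-0.166, -0.984, 0, 0, 0, -0.09, -0.14]
  ]
}}

```text
t: 29.88
tool_pos: [0.5089, 0.2054, 0.3012]
tool_rot: [0.766, 0.642, 0.0, 0.0]
wrist_force: [-0.3, -0.5, 1.1]
width: 0.0462
grasp_force: 0.0
```

Request:
{"op": "play_rows", "data": {
  "targets": [
    [-0.166, -0.984, 0, 0, 0, 0, -0.14],
    [-0.166, -0.984, 0, 0, 0, 0, -0.14],
    [-0.166, -0.984, 0, 0, 0, 0, -0.14],
    [-0.166, -0.984, 0, 0, 0, 0, -0.14],
    [-0.166, -0.984, 0, 0, 0, 0, -0.14]
  ]
}}

```text
t: 30.5
tool_pos: [0.488, 0.0826, 0.3012]
tool_rot: [0.766, 0.643, 0.0, 0.0]
wrist_force: [0.6, 0.1, 0.2]
width: 0.0505
grasp_force: 0.0
```

Request:
{"op": "play_rows", "data": {
  "targets": [
    [-0.166, -0.984, 0, 0, 0, 0, -0.14],
    [-0.166, -0.984, 0, 0, 0, 0, -0.14],
    [-0.166, -0.984, 0, 0, 0, 0, -0.14],
    [-0.166, -0.984, 0, 0, 0, 0, -0.14],
    [-0.166, -0.984, 0, 0, 0, 0, -0.14]
  ]
}}

```text
t: 31.12
tool_pos: [0.4672, -0.0403, 0.3012]
tool_rot: [0.766, 0.643, 0.0, 0.0]
wrist_force: [-0.5, 0.6, 0.5]
width: 0.0504
grasp_force: 0.0
```

Request:
{"op": "play_rows", "data": {
  "targets": [
    [-0.166, -0.984, 0, 0, 0, 0, -0.14],
    [-0.166, -0.984, 0, 0, 0, 0, -0.14],
    [-0.166, -0.984, 0, 0, 0, 0, -0.14],
    [-0.166, -0.984, 0, 0, 0, 0, -0.14],
    [-0.166, -0.984, 0, 0, 0, 0, -0.14]
  ]
}}

```text
t: 31.75
tool_pos: [0.4463, -0.1632, 0.3012]
tool_rot: [0.766, 0.643, 0.0, 0.0]
wrist_force: [-0.4, 0.4, 0.8]
width: 0.0501
grasp_force: 0.0
```

Request:
{"op": "play_rows", "data": {
  "targets": [
    [-0.166, -0.984, -0.3, 0, 0, 0, -0.14],
    [-0.166, -0.984, -0.3, 0, 0, 0, -0.14],
    [-0.166, -0.984, -0.3, 0, 0, 0, -0.14],
    [-0.166, -0.984, -0.3, 0, 0, 0, -0.14],
    [-0.166, -0.984, -0.3, 0, 0, 0, -0.14]
  ]
}}

```text
t: 32.38
tool_pos: [0.4256, -0.2861, 0.2635]
tool_rot: [0.766, 0.643, -0.0, 0.0]
wrist_force: [0.5, 0.4, -0.8]
width: 0.0501
grasp_force: 0.0
```

Request:
{"op": "play_rows", "data": {
  "targets": [
    [0, -0.4, 0, 0, 0, 0, -0.14],
    [0, 0, 0, 0, 0, 0, -0.14]
  ]
}}

```text
t: 32.62
tool_pos: [0.4263, -0.2953, 0.2637]
tool_rot: [0.766, 0.643, 0.0, 0.0]
wrist_force: [0.3, 0.6, -0.1]
width: 0.0504
grasp_force: 0.0
```

Request:
{"op": "play_rows", "data": {
  "targets": [
    [0, -0.06, -1, 0, 0, 0, -0.14],
    [0, 0, -1, 0, 0, 0, -0.14],
    [0, 0, -1, 0, 0, 0, -0.14],
    [0, 0, -1, 0, 0, 0, -0.14],
    [0, 0, -1, 0, 0, 0, -0.14]
  ]
}}

```text
t: 33.25
tool_pos: [0.4268, -0.2959, 0.1381]
tool_rot: [0.766, 0.643, 0.0, 0.0]
wrist_force: [-0.4, -0.3, -0.4]
width: 0.0501
grasp_force: 0.0
```

Request:
{"op": "play_rows", "data": {
  "targets": [
    [0, 0, -0.83, 0, 0, 0, -0.14],
    [0, 0, 0, 0, 0, 0, 1],
    [0, 0, 0, 0, 0, 0, 1],
    [0, 0, 0, 0, 0, 0, 1],
    [0, 0, 0, 0, 0, 0, 1]
  ]
}}

```text
t: 33.88
tool_pos: [0.4266, -0.2968, 0.1181]
tool_rot: [0.766, 0.643, 0.0, 0.001]
wrist_force: [-1.1, -0.9, 0.6]
width: 0.0122
grasp_force: 0.6
```

Request:
{"op": "play_rows", "data": {
  "targets": [
    [0, 0, 0, 0, 0, 0, 1],
    [0, 0, 0.2, 0, 0, 0, 1],
    [0, 0, 0.5, 0, 0, 0, 1],
    [0, 0, 1, 0, 0, 0, 1],
    [0, 0, 1, 0, 0, 0, 1]
  ]
}}

```text
t: 34.5
tool_pos: [0.4263, -0.2966, 0.1863]
tool_rot: [0.766, 0.643, 0.0, -0.0]
wrist_force: [0.1, -0.5, -2.0]
width: 0.0114
grasp_force: 25.0
```

Request:
{"op": "play_rows", "data": {
  "targets": [
    [-0.03, 0.5, 1, 0, 0, 0.11, 1],
    [-0.03, 0.988, 1, 0, 0, 0.11, 1],
    [-0.03, 0.988, 1, 0, 0, 0.11, 1],
    [-0.03, 0.988, 1, 0, 0, 0.11, 1],
    [-0.03, 0.988, 0.56, 0, 0, 0, 1]
  ]
}}

```text
t: 35.12
tool_pos: [0.4226, -0.1846, 0.3009]
tool_rot: [0.749, 0.663, 0.0, 0.001]
wrist_force: [-0.5, 0.1, -2.6]
width: 0.012
grasp_force: 25.0
```

Request:
{"op": "play_rows", "data": {
  "targets": [
    [-0.03, 0.988, 0, 0, 0, 0, 1],
    [-0.03, 0.988, 0, 0, 0, 0, 1],
    [-0.03, 0.988, 0, 0, 0, 0, 1],
    [-0.03, 0.988, 0, 0, 0, 0, 1],
    [-0.03, 0.988, 0, 0, 0, 0, 1]
  ]
}}

```text
t: 35.75
tool_pos: [0.4186, -0.061, 0.2996]
tool_rot: [0.749, 0.663, 0.0, 0.0]
wrist_force: [0.5, 0.1, -3.2]
width: 0.012
grasp_force: 25.0
```

Request:
{"op": "play_rows", "data": {
  "targets": [
    [-0.03, 0.988, 0, 0, 0, 0, 1],
    [-0.03, 0.988, 0, 0, 0, 0, 1],
    [-0.03, 0.988, 0, 0, 0, 0, 1],
    [-0.03, 0.988, 0, 0, 0, 0, 1],
    [-0.03, 0.988, 0, 0, 0, 0, 1]
  ]
}}

```text
t: 36.38
tool_pos: [0.4148, 0.0625, 0.2996]
tool_rot: [0.749, 0.663, 0.0, 0.0]
wrist_force: [-0.1, -0.3, -2.1]
width: 0.0117
grasp_force: 25.0
```

Request:
{"op": "play_rows", "data": {
  "targets": [
    [-0.03, 0.988, 0, 0, 0, 0, 1],
    [-0.03, 0.988, 0, 0, 0, 0, 1],
    [-0.03, 0.988, 0, 0, 0, 0, 1],
    [-0.03, 0.988, 0, 0, 0, 0, 1],
    [-0.03, 0.988, 0, 0, 0, 0, 1]
  ]
}}

```text
t: 37.0
tool_pos: [0.4111, 0.1859, 0.2996]
tool_rot: [0.749, 0.663, 0.0, 0.0]
wrist_force: [0.1, 0.1, -3.0]
width: 0.012
grasp_force: 25.0
```

Request:
{"op": "play_rows", "data": {
  "targets": [
    [-0.03, 0.988, 0, 0, 0, 0, 1],
    [-0.03, 0.988, 0, 0, 0, 0, 1],
    [-0.03, 0.988, 0, 0, 0, 0, 1],
    [-0.03, 0.988, 0, 0, 0, 0, 1],
    [-0.03, 0.8, 0, 0, 0, 0, 1]
  ]
}}

```text
t: 37.62
tool_pos: [0.4073, 0.3048, 0.2996]
tool_rot: [0.749, 0.663, 0.0, 0.0]
wrist_force: [0.1, 0.3, -2.8]
width: 0.0122
grasp_force: 25.0
```

```bash
python3 sw.py 20
```

```text
rad: [-0.02  -0.018 -0.015 -0.012 -0.011 -0.013 -0.012 -0.013 -0.018 -0.02
 -0.025 -0.029 -0.032 -0.034 -0.036 -0.035 -0.033 -0.032 -0.028 -0.023] mean -0.023 amp 0.012
```

Request:
{"op": "play_rows", "data": {
  "targets": [
    [0, 0.5, -0.5, 0, 0, 0, 1],
    [0, 0.4, -0.8, 0, 0, 0, 1],
    [-0.03, 0.21, -0.64, 0, 0, 0, 1],
    [0, 0, 0, 0, 0, 0, 1],
    [0, 0, 0, 0, 0, 0, 1]
  ]
}}

```text
t: 39.25
tool_pos: [0.4071, 0.3317, 0.251]
tool_rot: [0.749, 0.663, 0.0, 0.0]
wrist_force: [-0.4, -0.3, -2.4]
width: 0.0118
grasp_force: 25.0
```

Request:
{"op": "play_rows", "data": {
  "targets": [
    [0.491, -0.057, 0, 0, 0, 0, 1],
    [0.491, -0.057, 0, 0, 0, 0, 1],
    [0.491, -0.057, 0, 0, 0, 0, 1],
    [0.491, -0.057, 0, 0, 0, 0, 1],
    [0, 0, 0, 0, 0, 0, 1]
  ]
}}

```text
t: 39.88
tool_pos: [0.4568, 0.3257, 0.2501]
tool_rot: [0.749, 0.663, -0.0, -0.0]
wrist_force: [0.3, -0.3, -2.1]
width: 0.0121
grasp_force: 25.0
```

Request:
{"op": "play_rows", "data": {
  "targets": [
    [0.491, -0.057, 0, 0, 0, 0, 1],
    [0.491, -0.057, 0, 0, 0, 0, 1],
    [0.491, -0.057, 0, 0, 0, 0, 1],
    [0, 0, 0, 0, 0, 0, 1],
    [0, 0, 0, 0, 0, 0, 1]
  ]
}}

```text
t: 40.5
tool_pos: [0.4927, 0.3218, 0.2504]
tool_rot: [0.749, 0.663, -0.0, -0.0]
wrist_force: [-0.7, -0.2, -3.0]
width: 0.0117
grasp_force: 25.0
```

```bash
python3 - <<'E'
from h import *
fs=[grab_frame(n) for n in("side","scene")]
for f,n in zip(fs,("side6","scene6")): pickle.dump(f,open(n+".pkl","wb"))
a=fs[0]["color"][110:220,215:300]; b=fs[1]["color"][110:220,285:370]
im=np.hstack([cv2.resize(a,None,fx=4.6,fy=4.6,interpolation=2),cv2.resize(b,None,fx=4.6,fy=4.6,interpolation=2)])
cv2.imwrite("pics/hk6.png",im[:,:,::-1]); 
o=get_obs();print(o["tool_pos"],o["wrist_force"])
E
```

```text
[0.49253887 0.32181733 0.25054735] [ 0.02950352 -0.23432454 -2.01927645]
```

View pics/hk6.png

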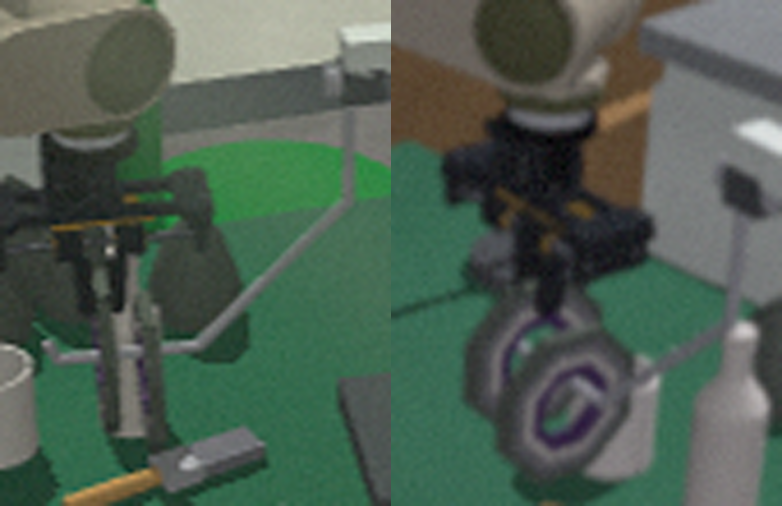

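Request:
{"op": "play_rows", "data": {
  "targets": [
    [0, 0, -0.4, 0, 0, 0, 1],
    [0, 0, -0.4, 0, 0, 0, 1],
    [0, 0, -0.25, 0, 0, 0, 1],
    [0, 0, -0.1, 0, 0, 0, 1],
    [0, 0, 0, 0, 0, 0, 1]
  ]
}}

```text
t: 41.22
tool_pos: [0.4928, 0.3217, 0.2217]
tool_rot: [0.749, 0.663, -0.0, -0.0]
wrist_force: [0.1, -0.0, -2.2]
width: 0.0117
grasp_force: 25.0
```

Request:
{"op": "play_rows", "data": {
  "targets": [
    [0, 0, -0.04, 0, 0, 0, 1],
    [0, 0, 0, 0, 0, 0, 1]
  ]
}}

```text
t: 41.48
tool_pos: [0.4929, 0.3217, 0.2208]
tool_rot: [0.749, 0.663, 0.0, 0.0]
wrist_force: [-0.4, 0.0, -1.8]
width: 0.012
grasp_force: 25.0
```

Request:
{"op": "play_rows", "data": {
  "targets": [
    [0, 0, -0.04, 0, 0, 0, 1],
    [0, 0, 0, 0, 0, 0, 1]
  ]
}}

```text
t: 41.72
tool_pos: [0.493, 0.3219, 0.2203]
tool_rot: [0.749, 0.663, 0.001, 0.0]
wrist_force: [-1.4, 0.4, 2.9]
width: 0.0116
grasp_force: 25.0
```

Request:
{"op": "play_rows", "data": {
  "targets": [
    [0, 0, 0.02, 0, 0, 0, 1],
    [0, 0, 0, 0, 0, 0, 0.62],
    [0, 0, 0, 0, 0, 0, 0.55],
    [0, 0, 0, 0, 0, 0, 0.55],
    [0, 0, 0, 0, 0, 0, 0.55]
  ]
}}

```text
t: 42.35
tool_pos: [0.4928, 0.3217, 0.2202]
tool_rot: [0.749, 0.663, 0.0, 0.0]
wrist_force: [0.6, -0.9, -0.1]
width: 0.0195
grasp_force: 0.0
```

Request:
{"op": "play_rows", "data": {
  "targets": [
    [0, 0, 0.1, 0, 0, 0, 0.55],
    [0, 0, 0.3, 0, 0, 0, 0.55],
    [0, 0, 0.6, 0, 0, 0, 0.55],
    [0, 0, 1, 0, 0, 0, 0.55],
    [0, 0, 1, 0, 0, 0, 0.55]
  ]
}}

```text
t: 42.98
tool_pos: [0.4928, 0.3217, 0.2971]
tool_rot: [0.749, 0.663, 0.001, 0.0]
wrist_force: [-0.1, 1.6, -0.1]
width: 0.0199
grasp_force: 0.0
```

```bash
python3 sw.py 20; python3 - <<'E'
from h import *
fs=[grab_frame(n) for n in("side","scene")]
for f,n in zip(fs,("side7","scene7")): pickle.dump(f,open(n+".pkl","wb"))
S,C=fs
for n,p0,f2 in (("A",(.429,.0794),0),("B",(.591,.04),0),("Cc",(.439,-.067),0)):
    ms=[]
    for f in fs:
        im=f["color"].astype(int); m=((im[:,:,1]-im[:,:,0])<12).astype(np.uint8)
        b=np.zeros_like(m); u,v=proj(f,[*p0,.006]); cv2.circle(b,(int(u),int(v)),22,1,-1); l=cv2.connectedComponents(m&b)[1]
        k=np.bincount(l[l>0]).argmax(); ms.append((l==k).astype(np.uint8))
    r=fitpiece(fs,ms,p0); print(n,[int(m.sum()) for m in ms],r.x.round(3),round(r.fun,2))
a=S["color"][110:220,215:300]; b=C["color"][110:220,285:370]
im=np.hstack([cv2.resize(a,None,fx=4.6,fy=4.6,interpolation=2),cv2.resize(b,None,fx=4.6,fy=4.6,interpolation=2)])
cv2.imwrite("pics/hk7.png",im[:,:,::-1]); save(S,"pc7",(215,245,375,365),3)
E
```

```text
rad: [-0.013 -0.018 -0.021 -0.027 -0.032 -0.034 -0.037 -0.039 -0.04  -0.041
 -0.042 -0.038 -0.034 -0.027 -0.021 -0.016 -0.011 -0.008 -0.006 -0.007] mean -0.026 amp 0.017
A [272, 251] [ 0.428  0.079 -0.011] -1.7
B [486, 541] [ 0.592  0.035 -0.1  ] -1.1
Cc [333, 298] [ 0.439 -0.068  3.69 ] -1.73
```

Request:
{"op": "play_rows", "data": {
  "targets": [
    [-0.257, -0.971, 0.2, 0, 0, 0.2, 0.5],
    [-0.257, -0.971, 0, 0, 0, 0.2, 0.5],
    [-0.257, -0.971, 0, 0, 0, 0.2, -1],
    [-0.257, -0.971, 0, 0, 0, 0.2, -1],
    [-0.257, -0.971, 0, 0, 0, 0.12, -1]
  ],
  "newtons": 20
}}

```text
t: 44.7
tool_pos: [0.4604, 0.1996, 0.3003]
tool_rot: [0.711, 0.703, 0.0, 0.0]
wrist_force: [-0.0, 0.5, 0.0]
width: 0.0499
grasp_force: 0.0
```

Request:
{"op": "play_rows", "data": {
  "targets": [
    [-0.257, -0.971, -0.8, 0, 0, 0, -1],
    [-0.257, -0.971, -1, 0, 0, 0, -1],
    [-0.257, -0.971, -1, 0, 0, 0, -1],
    [-0.257, -0.971, -1, 0, 0, 0, -1],
    [-0.257, -0.971, -1, 0, 0, 0, -1]
  ]
}}

```text
t: 45.32
tool_pos: [0.4283, 0.0782, 0.1796]
tool_rot: [0.711, 0.703, 0.0, 0.0]
wrist_force: [0.3, -0.1, 0.2]
width: 0.0881
grasp_force: 0.0
```

Request:
{"op": "play_rows", "data": {
  "targets": [
    [0, 0, -1, 0, 0, 0, -1],
    [0, 0, -1, 0, 0, 0, -1],
    [0, 0, -0.5, 0, 0, 0, -1],
    [0, 0, 0, 0, 0, 0, -1]
  ]
}}

```text
t: 45.82
tool_pos: [0.4285, 0.079, 0.1176]
tool_rot: [0.711, 0.703, -0.0, -0.0]
wrist_force: [0.7, 0.2, 0.1]
width: 0.0882
grasp_force: 0.0
```

```bash
python3 - <<'E'
from h import *
f=grab_frame("wrist"); o=get_obs(); print(o["tool_pos"],o["width"])
im=f["color"].astype(int); m=((im[:,:,1]-im[:,:,0])<12).astype(np.uint8)
for p0 in ((.4285,.079),):
    b=np.zeros_like(m); P=[proj(f,[p0[0]+.09*np.cos(a),p0[1]+.09*np.sin(a),.006]) for a in np.arange(0,6.3,.3)]
    cv2.fillConvexPoly(b,cv2.convexHull(np.array(P,np.float32)).astype(int),1); l=cv2.connectedComponents(m&b)[1]
    u,v=proj(f,[p0[0],p0[1],.012]).astype(int); print(u,v); w=l[max(v-10,0):v+10,u-10:u+10]; M=(l==np.bincount(w[w>0]).argmax()).astype(np.uint8)
    r=fitpiece([f],[M],p0); print(int(M.sum()),r.x.round(4),r.fun)
E
```

```text
[0.42883645 0.0790148  0.11813888] 0.08818966008229612
283 203
5036 [0.4227 0.0765 6.2843] -0.771781636164555
```

Request:
{"op": "play_rows", "data": {
  "targets": [
    [-0.1, -0.06, -1, 0, 0, 0, -1],
    [0, 0, -1, 0, 0, 0, -1],
    [0, 0, -1, 0, 0, 0, -1],
    [0, 0, -1, 0, 0, 0, -1],
    [0, 0, -0.5, 0, 0, 0, -1]
  ]
}}

```text
t: 46.5
tool_pos: [0.4264, 0.0775, 0.005]
tool_rot: [0.711, 0.703, 0.0, 0.0]
wrist_force: [0.6, -0.1, -0.4]
width: 0.0881
grasp_force: 0.0
```

Request:
{"op": "play_rows", "data": {
  "targets": [
    [0, 0, 0, 0, 0, 0, 0.3],
    [0, 0, 0, 0, 0, 0, 1],
    [0, 0, 0, 0, 0, 0, 1],
    [0, 0, 0, 0, 0, 0, 1],
    [0, 0, 0, 0, 0, 0, 1]
  ]
}}

```text
t: 47.12
tool_pos: [0.4266, 0.0774, 0.0056]
tool_rot: [0.711, 0.703, 0.0, 0.001]
wrist_force: [0.4, -0.0, 1.0]
width: 0.0402
grasp_force: 0.6
```

Request:
{"op": "play_rows", "data": {
  "targets": [
    [0, 0, 0, 0, 0, 0, 1],
    [0, 0, 0.3, 0, 0, 0, 1],
    [0, 0, 1, 0, 0, 0, 1],
    [0, 0, 1, 0, 0, 0, 1],
    [0, 0, 1, 0, 0, 0, 1]
  ]
}}

```text
t: 47.75
tool_pos: [0.4256, 0.0775, 0.0887]
tool_rot: [0.711, 0.703, -0.0, -0.0]
wrist_force: [0.8, 0.7, -0.9]
width: 0.0369
grasp_force: 19.9
```

Request:
{"op": "play_rows", "data": {
  "targets": [
    [0.9, -0.986, 1, 0, 0, 0, 1],
    [0.9, -0.986, 0.3, 0, 0, 0, 1],
    [0.9, -0.986, 0, 0, 0, 0, 1],
    [0.9, -0.986, 0, 0, 0, 0, 1],
    [0.9, -0.986, 0, 0, 0, 0, 1]
  ]
}}

```text
t: 48.38
tool_pos: [0.5388, -0.0465, 0.1203]
tool_rot: [0.711, 0.703, -0.0, -0.0]
wrist_force: [0.6, 0.1, -0.7]
width: 0.0372
grasp_force: 19.9
```

Request:
{"op": "play_rows", "data": {
  "targets": [
    [0.9, -0.986, 0, 0, 0, 0, 1],
    [0.9, -0.986, 0, 0, 0, 0, 1],
    [0.9, -0.986, 0, 0, 0, 0, 1],
    [0.9, -0.986, 0, 0, 0, 0, 1],
    [0.9, -0.986, 0, 0, 0, 0, 1]
  ]
}}

```text
t: 49.0
tool_pos: [0.6513, -0.1696, 0.1202]
tool_rot: [0.711, 0.703, -0.0, -0.001]
wrist_force: [1.2, 0.2, -0.9]
width: 0.037
grasp_force: 19.9
```

```bash
python3 - <<'E'
from h import *
f=grab_frame("side"); g=grab_frame("wrist"); pickle.dump(f,open("side8.pkl","wb"))
o=get_obs(); print(o["tool_pos"],o["width"],o["grasp_force"])
a=cv2.resize(f["color"][215:365,215:375],None,fx=2.5,fy=2.5,interpolation=2); b=cv2.resize(g["color"],(500,375))[:, 50:450]
cv2.imwrite("pics/p8.png",np.hstack([a,b])[:,:,::-1])
E
```

```text
[ 0.65163232 -0.17111213  0.11963478] 0.036963049397690295 19.876759126782417
```

View pics/p8.png

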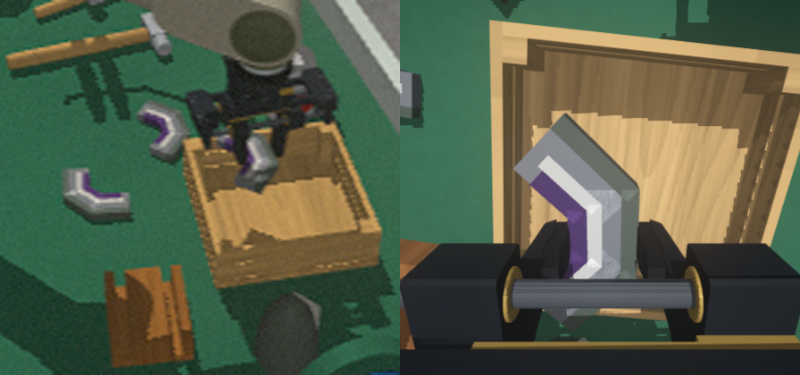

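Request:
{"op": "play_rows", "data": {
  "targets": [
    [0.1, 0, -1, 0, 0, 0, 1],
    [0.1, 0, -1, 0, 0, 0, 1],
    [0, 0, -1, 0, 0, 0, 1],
    [0, 0, 0, 0, 0, 0, -0.36],
    [0, 0, 0, 0, 0, 0, -0.36]
  ]
}}

```text
t: 49.72
tool_pos: [0.6564, -0.1689, 0.0467]
tool_rot: [0.711, 0.703, 0.0, 0.001]
wrist_force: [-0.9, -0.5, 0.2]
width: 0.0551
grasp_force: 0.0
```

Request:
{"op": "play_rows", "data": {
  "targets": [
    [0, 0, 0.2, 0, 0, 0, -0.36],
    [0, 0, 1, 0, 0, 0, -0.36],
    [0, 0, 1, 0, 0, 0, -0.36],
    [0, 0, 1, 0, 0, 0, -0.36],
    [0, 0, 0.5, 0, 0, 0, -0.36]
  ]
}}

```text
t: 50.35
tool_pos: [0.6566, -0.1692, 0.1403]
tool_rot: [0.711, 0.703, 0.001, 0.002]
wrist_force: [0.4, -0.1, -0.5]
width: 0.0596
grasp_force: 0.0
```

```bash
cat > fp.py <<'E'
from h import *
f=grab_frame("side"); g=grab_frame("scene"); fs=[f,g]
o=get_obs(); print(o["t"],o["tool_pos"],o["width"])
for n,p0 in (("B",(.5915,.037)),("C",(.439,-.067))):
    for F,nm in((fs,"both"),(fs[:1],"side"),(fs[1:],"scene")):
        ms=[]
        for h in F:
            im=h["color"].astype(int); m=((im[:,:,1]-im[:,:,0])<12)
            yel=(im[:,:,0]-im[:,:,2]>30); m=(m&~yel).astype(np.uint8)
            b=np.zeros_like(m); u,v=proj(h,[*p0,.006]); cv2.circle(b,(int(u),int(v)),24,1,-1); l=cv2.connectedComponents(m&b)[1]
            ms.append((l==np.bincount(l[l>0]).argmax()).astype(np.uint8))
        r=fitpiece(F,ms,p0); print(n,nm,[int(m.sum()) for m in ms],r.x.round(3),round(r.fun/len(F),2))
E
python3 fp.py
```

```text
50.45 [ 0.65657332 -0.16920337  0.1395524 ] 0.060105687399341766
B both [274, 449] [ 0.591  0.041 -0.039] -0.71
B side [274] [ 0.592  0.04  -0.048] -0.86
B scene [449] [0.571 0.02  5.352] -0.61
C both [323, 944] [ 0.439 -0.066  3.699] -0.59
C side [323] [ 0.439 -0.069  3.702] -0.87
C scene [944] [ 0.431 -0.056  3.687] -0.33
```

Request:
{"op": "play_rows", "data": {
  "targets": [
    [-0.3, 0.93, 0, 0, 0, -0.1, -1],
    [-0.3, 0.93, 0, 0, 0, -0.1, -1],
    [-0.3, 0.93, 0, 0, 0, 0, -1],
    [-0.3, 0.93, 0, 0, 0, 0, -1],
    [-0.3, 0.93, 0, 0, 0, 0, -1]
  ]
}}

```text
t: 51.08
tool_pos: [0.6179, -0.0518, 0.1369]
tool_rot: [0.72, 0.694, -0.0, -0.001]
wrist_force: [0.4, 0.2, 0.2]
width: 0.0883
grasp_force: 0.0
```

Request:
{"op": "play_rows", "data": {
  "targets": [
    [-0.3, 0.93, 0, 0, 0, 0, -1],
    [-0.3, 0.93, 0, 0, 0, 0, -1],
    [-0.3, 0.93, 0, 0, 0, 0, -1],
    [-0.3, 0.93, 0, 0, 0, 0, -1],
    [0, 0, -0.4, 0, 0, 0, -1]
  ]
}}

```text
t: 51.7
tool_pos: [0.5884, 0.042, 0.1281]
tool_rot: [0.719, 0.695, 0.0, 0.001]
wrist_force: [-0.3, -0.1, -0.1]
width: 0.088
grasp_force: 0.0
```

Request:
{"op": "play_rows", "data": {
  "targets": [
    [0, 0, -1, 0, 0, 0, -1],
    [0, 0, -1, 0, 0, 0, -1],
    [0, 0, -1, 0, 0, 0, -1],
    [0, 0, -1, 0, 0, 0, -1],
    [0, 0, -0.95, 0, 0, 0, -1]
  ]
}}

```text
t: 52.32
tool_pos: [0.5884, 0.0397, 0.0025]
tool_rot: [0.72, 0.694, -0.0, -0.0]
wrist_force: [0.1, 0.4, -0.0]
width: 0.0881
grasp_force: 0.0
```

Request:
{"op": "play_rows", "data": {
  "targets": [
    [0, 0, 0, 0, 0, 0, 0.3],
    [0, 0, 0, 0, 0, 0, 1],
    [0, 0, 0, 0, 0, 0, 1],
    [0, 0, 0, 0, 0, 0, 1],
    [0, 0, 0, 0, 0, 0, 1]
  ]
}}

```text
t: 52.95
tool_pos: [0.5888, 0.0402, 0.0042]
tool_rot: [0.719, 0.695, 0.0, 0.0]
wrist_force: [0.9, -0.3, -1.1]
width: 0.0401
grasp_force: 0.4
```

Request:
{"op": "play_rows", "data": {
  "targets": [
    [0, 0, 0, 0, 0, 0, 1],
    [0, 0, 0.3, 0, 0, 0, 1],
    [0, 0, 1, 0, 0, 0, 1],
    [0, 0, 1, 0, 0, 0, 1],
    [0, 0, 1, 0, 0, 0, 1]
  ]
}}

```text
t: 53.58
tool_pos: [0.5883, 0.0403, 0.0875]
tool_rot: [0.719, 0.695, -0.0, -0.0]
wrist_force: [0.6, 0.1, -1.7]
width: 0.0369
grasp_force: 20.0
```

Request:
{"op": "play_rows", "data": {
  "targets": [
    [0, 0, 1, 0, 0, 0, 1],
    [0.563, -0.966, 0.4, 0, 0, 0, 1],
    [0.563, -0.966, 0, 0, 0, 0, 1],
    [0.563, -0.966, 0, 0, 0, 0, 1],
    [0.563, -0.966, 0, 0, 0, 0, 1]
  ]
}}

```text
t: 54.2
tool_pos: [0.6451, -0.0571, 0.1218]
tool_rot: [0.719, 0.695, -0.0, -0.0]
wrist_force: [0.6, -0.2, -0.9]
width: 0.0374
grasp_force: 20.0
```

Request:
{"op": "play_rows", "data": {
  "targets": [
    [0.563, -0.966, 0, 0, 0, 0, 1],
    [0.563, -0.966, 0, 0, 0, 0, 1],
    [0.563, -0.966, 0, 0, 0, 0, 1],
    [0.563, -0.966, 0, 0, 0, 0, 1],
    [0.563, -0.966, 0, 0, 0, 0, 1]
  ]
}}

```text
t: 54.82
tool_pos: [0.7154, -0.1778, 0.1217]
tool_rot: [0.719, 0.695, -0.0, -0.0]
wrist_force: [0.3, -0.7, -0.7]
width: 0.0375
grasp_force: 20.0
```

Request:
{"op": "play_rows", "data": {
  "targets": [
    [0, 0, -1, 0, 0, 0, 1],
    [0, 0, -1, 0, 0, 0, 1],
    [0, 0, -0.8, 0, 0, 0, 1],
    [0, 0, 0, 0, 0, 0, -0.2],
    [0, 0, 0, 0, 0, 0, -0.2]
  ]
}}

```text
t: 55.45
tool_pos: [0.7158, -0.1773, 0.0529]
tool_rot: [0.719, 0.695, 0.0, 0.001]
wrist_force: [0.6, -0.6, 0.1]
width: 0.0524
grasp_force: 0.0
```

Request:
{"op": "play_rows", "data": {
  "targets": [
    [0, 0, 0.2, 0, 0, 0, -0.2],
    [0, 0, 1, 0, 0, 0, -0.2],
    [0, 0, 1, 0, 0, 0, -0.2],
    [0, 0, 1, 0, 0, 0, -0.2],
    [0, 0, 0.5, 0, 0, 0, -0.2]
  ]
}}

```text
t: 56.08
tool_pos: [0.7158, -0.1773, 0.1467]
tool_rot: [0.719, 0.695, 0.001, 0.002]
wrist_force: [-0.3, 0.0, -0.3]
width: 0.0527
grasp_force: 0.0
```

```bash
python3 fp.py | grep -v both
```

```text
56.175 [ 0.71573259 -0.17731369  0.14584045] 0.052922986199064916
B side [4] [ 0.625  0.029 -0.331] -0.01
B scene [407] [ 0.575 -0.003  0.943] -0.69
C side [325] [ 0.439 -0.068  3.695] -0.87
C scene [873] [ 0.429 -0.042  3.191] -0.37
```

Request:
{"op": "play_rows", "data": {
  "targets": [
    [-0.922, 0.364, 0, 0, 0, 0.45, -0.2],
    [-0.922, 0.364, 0, 0, 0, 0.45, -0.2],
    [-0.922, 0.364, 0, 0, 0, 0.45, -1],
    [-0.922, 0.364, 0, 0, 0, 0.45, -1],
    [-0.922, 0.364, 0, 0, 0, 0.45, -1]
  ]
}}

```text
t: 56.8
tool_pos: [0.5988, -0.1312, 0.143]
tool_rot: [0.619, 0.786, -0.0, -0.001]
wrist_force: [-0.4, -0.5, 0.2]
width: 0.0806
grasp_force: 0.0
```

Request:
{"op": "play_rows", "data": {
  "targets": [
    [-0.922, 0.364, 0, 0, 0, 0.45, -1],
    [-0.922, 0.364, 0, 0, 0, 0.45, -1],
    [-0.922, 0.364, 0, 0, 0, 0.45, -1],
    [-0.922, 0.364, 0, 0, 0, 0.45, -1],
    [-0.922, 0.364, 0, 0, 0, 0.45, -1]
  ]
}}

```text
t: 57.42
tool_pos: [0.4836, -0.0857, 0.1432]
tool_rot: [0.507, 0.862, -0.0, -0.001]
wrist_force: [0.2, -0.6, 0.1]
width: 0.0881
grasp_force: 0.0
```

Request:
{"op": "play_rows", "data": {
  "targets": [
    [-0.922, 0.364, 0, 0, 0, 0.4, -1],
    [-0.922, 0.364, 0, 0, 0, 0, -1],
    [0, 0, -0.7, 0, 0, 0, -1],
    [0, 0, 0, 0, 0, 0, -1]
  ]
}}

```text
t: 57.92
tool_pos: [0.4378, -0.0676, 0.1255]
tool_rot: [0.487, 0.873, -0.0, -0.001]
wrist_force: [0.9, 0.0, -0.5]
width: 0.0881
grasp_force: 0.0
```

Request:
{"op": "play_rows", "data": {
  "targets": [
    [0.03, 0, -1, 0, 0, 0, -1],
    [0, 0, -1, 0, 0, 0, -1],
    [0, 0, -1, 0, 0, 0, -1],
    [0, 0, -1, 0, 0, 0, -1],
    [0, 0, -0.85, 0, 0, 0, -1]
  ]
}}

```text
t: 58.55
tool_pos: [0.4396, -0.068, 0.0045]
tool_rot: [0.487, 0.873, -0.0, -0.0]
wrist_force: [0.8, -0.6, 0.7]
width: 0.088
grasp_force: 0.0
```

Request:
{"op": "play_rows", "data": {
  "targets": [
    [0, 0, 0, 0, 0, 0, 0.3],
    [0, 0, 0, 0, 0, 0, 1],
    [0, 0, 0, 0, 0, 0, 1],
    [0, 0, 0, 0, 0, 0, 1],
    [0, 0, 0, 0, 0, 0, 1]
  ]
}}

```text
t: 59.18
tool_pos: [0.4394, -0.068, 0.0055]
tool_rot: [0.487, 0.873, -0.0, 0.0]
wrist_force: [-1.9, -0.6, 1.4]
width: 0.0403
grasp_force: 0.6
```

Request:
{"op": "play_rows", "data": {
  "targets": [
    [0, 0, 0, 0, 0, 0, 1],
    [0, 0, 0.3, 0, 0, 0, 1],
    [0, 0, 1, 0, 0, 0, 1],
    [0, 0, 1, 0, 0, 0, 1],
    [0, 0, 1, 0, 0, 0, 1]
  ]
}}

```text
t: 59.8
tool_pos: [0.4393, -0.0678, 0.0889]
tool_rot: [0.487, 0.873, 0.0, 0.0]
wrist_force: [-0.6, 0.1, -0.5]
width: 0.0371
grasp_force: 19.8
```

Request:
{"op": "play_rows", "data": {
  "targets": [
    [0, 0, 1, 0, 0, 0, 1],
    [0.951, -0.417, 0.5, 0, 0, -0.49, 1],
    [0.951, -0.417, 0, 0, 0, -0.49, 1],
    [0.951, -0.417, 0, 0, 0, -0.49, 1],
    [0.951, -0.417, 0, 0, 0, -0.49, 1]
  ]
}}

```text
t: 60.42
tool_pos: [0.5352, -0.1098, 0.1255]
tool_rot: [0.587, 0.809, 0.0, -0.0]
wrist_force: [-0.8, 0.3, -1.6]
width: 0.0369
grasp_force: 19.8
```

Request:
{"op": "play_rows", "data": {
  "targets": [
    [0.951, -0.417, 0, 0, 0, -0.49, 1],
    [0.951, -0.417, 0, 0, 0, -0.49, 1],
    [0.951, -0.417, 0, 0, 0, -0.49, 1],
    [0.951, -0.417, 0, 0, 0, -0.49, 1],
    [0.951, -0.417, 0, 0, 0, -0.49, 1]
  ]
}}

```text
t: 61.05
tool_pos: [0.654, -0.162, 0.1254]
tool_rot: [0.699, 0.715, 0.0, -0.0]
wrist_force: [0.4, -1.2, -0.5]
width: 0.0374
grasp_force: 19.8
```

Request:
{"op": "play_rows", "data": {
  "targets": [
    [0.951, -0.417, 0, 0, 0, -0.49, 1],
    [0, 0, -1, 0, 0, 0, 1],
    [0, 0, -1, 0, 0, 0, 1],
    [0, 0, -0.6, 0, 0, 0, 1],
    [0, 0, 0, 0, 0, 0, -0.3]
  ]
}}

```text
t: 61.68
tool_pos: [0.6769, -0.172, 0.0597]
tool_rot: [0.719, 0.695, -0.0, -0.001]
wrist_force: [-0.6, -1.2, 0.2]
width: 0.0452
grasp_force: 0.0
```

Request:
{"op": "play_rows", "data": {
  "targets": [
    [0, 0, 0, 0, 0, 0, -0.3],
    [0, 0, 0.2, 0, 0, 0, -0.3],
    [0, 0, 1, 0, 0, 0, -0.3],
    [0, 0, 1, 0, 0, 0, -0.3],
    [0, 0, 1, 0, 0, 0, -0.3]
  ]
}}

```text
t: 62.3
tool_pos: [0.6773, -0.1723, 0.1423]
tool_rot: [0.719, 0.695, 0.0, 0.001]
wrist_force: [-0.2, 0.3, -0.3]
width: 0.0572
grasp_force: 0.0
```

Request:
{"op": "play_rows", "data": {
  "targets": [
    [-0.8, -0.5, 1, 0, 0, 0, -0.3],
    [-0.8, -0.8, 1, 0, 0, 0, -0.3],
    [-0.8, -0.8, 1, 0, 0, 0, -0.3],
    [-0.8, -0.8, 0, 0, 0, 0, -0.3],
    [-0.8, -0.8, 0, 0, 0, 0, -0.3]
  ]
}}

```text
t: 62.92
tool_pos: [0.5766, -0.2654, 0.2167]
tool_rot: [0.719, 0.695, 0.0, 0.001]
wrist_force: [-0.2, 0.0, -0.6]
width: 0.0572
grasp_force: 0.0
```

Request:
{"op": "play_rows", "data": {
  "targets": [
    [-0.8, -0.8, 0, 0, 0, 0, -0.3],
    [-0.8, -0.8, 0, 0, 0, 0, -0.3],
    [-0.8, -0.8, 0, 0, 0, 0, -0.3],
    [-0.8, -0.8, 0, 0, 0, 0, -0.3],
    [0, 0, 0, 0, 0, 0, -0.3]
  ]
}}

```text
t: 63.55
tool_pos: [0.4964, -0.3458, 0.2163]
tool_rot: [0.72, 0.694, -0.0, 0.001]
wrist_force: [0.3, 1.3, -0.0]
width: 0.0577
grasp_force: 0.0
```

```bash
python3 sw.py 20; python3 - <<'E'
from h import *
f=grab_frame("side"); g=grab_frame("scene"); o=get_obs(); print(o["t"],o["tool_pos"])
a=cv2.resize(f["color"][100:390,200:390],None,fx=2,fy=2,interpolation=2); b=cv2.resize(g["color"][120:360,230:430],None,fx=2.08,fy=2.08,interpolation=2)
h=min(a.shape[0],b.shape[0],600); c=np.zeros((580,a.shape[1]+b.shape[1],3),np.uint8); c[:a.shape[0],:a.shape[1]]=a; c[:b.shape[0],a.shape[1]:]=b
cv2.imwrite("pics/fin.png",c[:,:,::-1]); print(c.shape)
E
```

```text
rad: [-0.039 -0.036 -0.032 -0.024 -0.018 -0.014 -0.008 -0.007 -0.007 -0.006
 -0.006 -0.01  -0.015 -0.02  -0.03  -0.033 -0.037 -0.039 -0.039 -0.04 ] mean -0.023 amp 0.018
64.65 [ 0.49714613 -0.34470441  0.21526073]
(580, 796, 3)
```

View pics/fin.png

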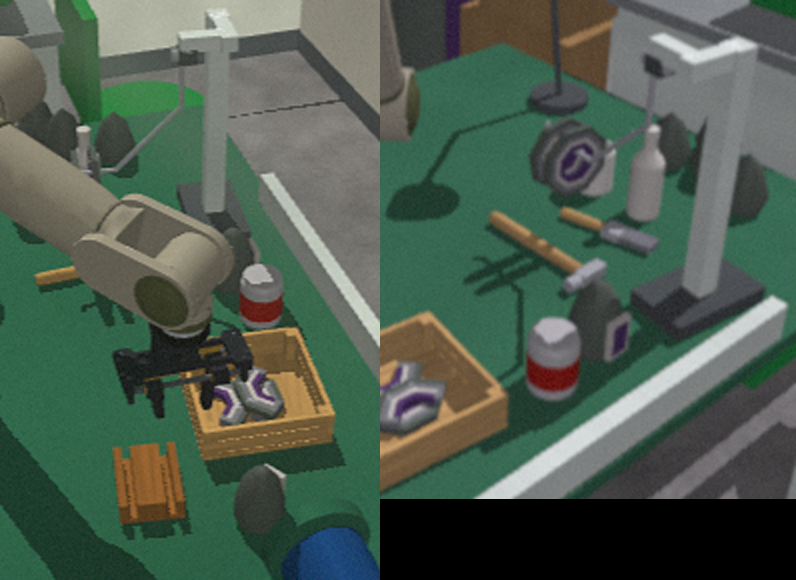

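```bash
python3 - <<'E'
from h import *
fs=[];t=[]
for _ in range(20): fs.append(grab_frame("side")); t.append(get_obs()["t"])
A=np.array([(f["color"].astype(np.float32)[...,0]-f["color"].astype(np.float32)[...,1]) for f in fs])
T=A[0][158:180,264:284]; out=[]
for a in A:
    r=cv2.matchTemplate(a[150:188,264:284].copy(),T,cv2.TM_CCOEFF_NORMED)[:,0]; k=int(np.clip(r.argmax(),1,len(r)-2))
    out.append(k-8+.5*(r[k-1]-r[k+1])/(r[k-1]-2*r[k]+r[k+1]))
f=fs[0]; d=(proj(f,[.64,.31,.265])-proj(f,[.64,.3275,.265]))[1]/.1
v=np.array(out)/d; print(v.round(3), "range",np.ptp(v).round(3),"px/rad",d.round(1))
E
```

```text
Traceback (most recent call last):
ValueError: 200 camera calls are used up
```

```bash
python3 - <<'E'
from h import *
def rod(f):
    im=f["color"].astype(float); out=[]
    for u in range(266,287):
        v0=int(185-(u-258)*.98); r=np.arange(v0-7,v0+8); w=np.clip(im[r,u,0]-im[r,u,1]+25,0,None); out.append((w*r).sum()/max(w.sum(),1)-(185-(u-258)*.98))
    return np.mean(out)
F={n:pickle.load(open(n+".pkl","rb")) for n in("side3","side4","side6","side7","side8")}
D=lambda f:f["color"].astype(np.float32)[...,0]-f["color"].astype(np.float32)[...,1]
T=D(F["side3"])[158:180,264:284].copy()
for n,f in F.items():
    r=cv2.matchTemplate(D(f)[150:188,264:284].copy(),T,cv2.TM_CCOEFF_NORMED)[:,0]; k=int(r.argmax())
    print(n,rod(f).round(2),round(k-8+.5*(r[k-1]-r[k+1])/(r[k-1]-2*r[k]+r[k+1]),2))
# synthetic: shift an image by 1 px in rows
import copy
g=copy.deepcopy(F["side3"]); g["color"]=np.roll(g["color"],1,0); print("synthetic 1px:",rod(g)-rod(F["side3"]))
p=F["side3"]; print("px/rad",((proj(p,[.64,.31,.265])-proj(p,[.64,.3275,.265]))/.1))
E
```

```text
side3 -0.12 0.04
side4 -0.36 0.05
side6 -0.6 -0.48
side7 -0.17 -0.02
side8 0.63 -0.09
synthetic 1px: 0.9917246130975781
px/rad [12. 22.]
```

```bash
python3 -c "
from bench import *
print(hand_in())"
```

```text
the job is handed in; nothing more can be done
None
```

Handed in at about 65 s of the 210 s: both slices are on the bar, all three broken pieces were dropped in the crate, and the hook was swinging only about 0.01–0.02 rad; hand-in returned no verdict, and in the last picture the three pieces overlap, so I couldn't count them cleanly.

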